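Load the dead-weight calibration fixture

ROBOT

A 6-joint arm with a two-finger parallel gripper is mounted at the origin on the work surface. World frame = base frame: x ahead of the robot, y to its left, z up, the work surface at z = 0. Lengths are in mm, angles in rad, forces in N, time in s.
With the tool pointing down it reaches from about 350 to 775 mm from the base axis. Payload 7.3 kg.
Tool frame: the origin (TCP) lies at the very end of the fingers, on their centre line; the grasp point (between the pads) lies 19 mm behind it; x points along the fingers, z is the direction in which the jaws open and shut, and the axes are right-handed (so a half turn about x gives the same grasp; the last joint's range is limited). The gripper opens to 92 mm and grips with 3 to 60 N. Pads are 19 mm wide; open, the fingers measure 130 mm over their backs; the gripper's body (75 mm by 190 mm) begins 47 mm behind the grasp point.
Start: joints at [1.087, 0.342, 1.524, -0, 1.275, -0.146], TCP at [173.979, 495.358, 196.141] pointing down, gripper open.
Joint ranges: [-2.53, 2.53], [-0.77, 2.02], [0.04, 2.7], [-1, 4.14], [0.28, 2.66], [-3.11, 3.11]. Speed limits (rad/s): [2.57, 2.57, 3.14, 3.14, 3.14, 3.14].

INTERFACE

Orientations are given as [roll, pitch, yaw] about the fixed x, y, z axes, in that order (R = Rz(yaw) Ry(pitch) Rx(roll)).
In Python, from plant import * gives the robot as it stands.
- The arm moves only by the tool carry_out, never from a script. Its argument "rows" is a list of rows, each a list of 4 numbers: the shift along the world's x, y, z in mm, then the turn about the world's z in degrees. In form: [[x, y, z, twist], ...]. A call has 1 to 20 rows; each row is the pose to reach, as a shift and turn from the pose measured when the call began; what a row does not reach only later rows make up. A row lasts 1/12 s, in which the tool goes at most 41.7 mm and 7.16 degrees, less where a joint would pass 70% of its speed; a pose out of reach is approached as far as the arm can. A call with a gripper value outside its range is refused whole. "hand" is the finger opening in mm, from 0 to 91.8, set as the call begins (left out, the last holds). The fingers move at their own pace and stop on an object; the grip force is fixed at half the most. Time passes only in rows, so rows that repeat a pose let the fingers close. It gives the time, the measured TCP pose, the force and the opening at its end, in the units of the state.
- get_obs(): the state, without advancing time (a new reading comes with each control period).
- capture(name): name is "scene" or "top"; returns the picture (420x560x3 uint8, red, green, blue); there is no depth.
- camera_info(name): a dict with "camera_matrix" (3x3 intrinsics, pixels), "dist" ([k1, k2, p1, p2, k3] as OpenCV has them; the pictures are not rectified), "pose" (4x4, takes a point from camera to world coordinates). Camera axes: x right, y down, z forward; pixel columns grow to the right and rows downward; lengths in mm; the calibration is good to about 2 mm. A picture is of the moment at which its call begins. camera_info takes no time and is no camera call.
- close_job(): hands the job in, once; it reports no verdict.
The state is a dict: "time": time; "joint_positions": joint angles; "dq": joint speeds; "tau": joint torques, N m; "tool_pos": TCP position; "tcp_rot": TCP orientation; "contact_force": force on the tool from outside, world axes, zero at the start; "moment": the same for the moment, N m; "grip_width": finger opening in mm.
Only numpy, scipy, OpenCV 4.12 (cv2) and the standard library are available. Lean on these libraries where they do the work, as an engineer would, in place of code of your own. Each camera call takes 0.05 s, during which the arm holds its last target. There are 200 camera calls.

TASK

Set up the dead-weight run for the load cells. First put every load cell that is waiting on the mat into a seat of its own on the fixture, flat between the locating pins, and push that seat's toggle clamp handle fully over so that its pad holds the flange. Only when all of them are clamped, stand one weight on each cell, balanced by itself in the middle of the domed load button, level and at rest; leave the clamps closed, and the tape roll and the jar alone.

Things in the scene. Friction and masses are not known exactly. Their poses are not given: they have to be found in the camera images.
- fixture: calibration fixture bolted to the table: flat dark steel base plate 225 x 385 mm, 12 mm thick, carrying three seats in a row 125 mm apart with a toggle clamp behind each. Origin on the table under the middle seat's centre; z up; x points from the seats towards the clamps (roughly away from the robot); y runs along the row of seats
- seat0 (a point): centre of seat 0 (at fixture y = -125 mm) on the plate's top face, 12 mm above the table: a flat bright disc ringed by four pins, 8 mm thick and 8 mm high, standing diagonally (45, 135, 225, 315 degrees in the fixture's frame), their centres 45.5 mm from the seat's centre: a 76 mm flange drops between them with 3.5 mm play all round
- seat1 (a point): centre of seat 1 (at fixture y = 0 mm) on the plate's top face, 12 mm above the table: a flat bright disc ringed by four pins, 8 mm thick and 8 mm high, standing diagonally (45, 135, 225, 315 degrees in the fixture's frame), their centres 45.5 mm from the seat's centre: a 76 mm flange drops between them with 3.5 mm play all round
- seat2 (a point): centre of seat 2 (at fixture y = 125 mm) on the plate's top face, 12 mm above the table: a flat bright disc ringed by four pins, 8 mm thick and 8 mm high, standing diagonally (45, 135, 225, 315 degrees in the fixture's frame), their centres 45.5 mm from the seat's centre: a 76 mm flange drops between them with 3.5 mm play all round
- clamp0 (a joint): handle of seat 0's toggle clamp, rad: 0 open (handle up, 1.30 above level towards fixture +x), 1.25 closed (almost level, pointing +x). Pivot axis along fixture y, 116 mm from the seat's centre towards +x, 20 mm above the seat. A sleeve 17 mm thick covers 45 to 106 mm from the pivot. The pad meets the flange near 0.9; dead point 1.15, past it it locks; friction holds it elsewhere. Needs 3 to 5 N
- clamp0_pad: rubber pad, 10 mm wide, under the spindle at the end of clamp 0's arm; origin at its foot. Open, it hangs about 86 mm above the table, some 70 mm from the seat's centre towards +x; closed, it presses with 6 to 10 N on the flange of the cell in seat 0, 34 mm from the seat's centre
- clamp1 (a joint): handle of seat 1's toggle clamp, rad: 0 open (handle up, 1.30 above level towards fixture +x), 1.25 closed (almost level, pointing +x). Pivot axis along fixture y, 116 mm from the seat's centre towards +x, 20 mm above the seat. A sleeve 17 mm thick covers 45 to 106 mm from the pivot. The pad meets the flange near 0.9; dead point 1.15, past it it locks; friction holds it elsewhere. Needs 3 to 5 N
- clamp1_pad: rubber pad, 10 mm wide, under the spindle at the end of clamp 1's arm; origin at its foot. Open, it hangs about 86 mm above the table, some 70 mm from the seat's centre towards +x; closed, it presses with 6 to 10 N on the flange of the cell in seat 1, 34 mm from the seat's centre
- clamp2 (a joint): handle of seat 2's toggle clamp, rad: 0 open (handle up, 1.30 above level towards fixture +x), 1.25 closed (almost level, pointing +x). Pivot axis along fixture y, 116 mm from the seat's centre towards +x, 20 mm above the seat. A sleeve 17 mm thick covers 45 to 106 mm from the pivot. The pad meets the flange near 0.9; dead point 1.15, past it it locks; friction holds it elsewhere. Needs 3 to 5 N
- clamp2_pad: rubber pad, 10 mm wide, under the spindle at the end of clamp 2's arm; origin at its foot. Open, it hangs about 86 mm above the table, some 70 mm from the seat's centre towards +x; closed, it presses with 6 to 10 N on the flange of the cell in seat 2, 34 mm from the seat's centre
- cell0: flanged steel load cell, 0.45 kg: round flange 76 mm wide and 10 mm thick, on it a round body 50 mm wide and 22 mm high, topped by a low dome (the load button) 48 mm wide that rises 6 mm; 38 mm high in all. Origin at the centre of its underside, z up. All cells are alike; it may be absent (None). It starts standing on one of the two rubber mats (4 mm thick)
- button0 (a point): top of the domed load button of cell 0, 38 mm above its underside; the dome's radius of curvature there is about 96 mm. A weight set down up to about 9 mm off stays up, but leans 0.01 to 0.02 rad for every mm; much farther off it topples
- cell1: flanged steel load cell, 0.45 kg: round flange 76 mm wide and 10 mm thick, on it a round body 50 mm wide and 22 mm high, topped by a low dome (the load button) 48 mm wide that rises 6 mm; 38 mm high in all. Origin at the centre of its underside, z up. All cells are alike; it may be absent (None). It starts standing on one of the two rubber mats (4 mm thick)
- button1 (a point): top of the domed load button of cell 1, 38 mm above its underside; the dome's radius of curvature there is about 96 mm. A weight set down up to about 9 mm off stays up, but leans 0.01 to 0.02 rad for every mm; much farther off it topples
- cell2: flanged steel load cell, 0.45 kg: round flange 76 mm wide and 10 mm thick, on it a round body 50 mm wide and 22 mm high, topped by a low dome (the load button) 48 mm wide that rises 6 mm; 38 mm high in all. Origin at the centre of its underside, z up. All cells are alike; it may be absent (None). It starts standing on one of the two rubber mats (4 mm thick)
- button2 (a point): top of the domed load button of cell 2, 38 mm above its underside; the dome's radius of curvature there is about 96 mm. A weight set down up to about 9 mm off stays up, but leans 0.01 to 0.02 rad for every mm; much farther off it topples
- weight0: steel dead weight, 0.5 kg: flat-bottomed disc 64 mm wide and 20 mm high, a stem 16 mm wide and 18 mm high, and on it a knob 28 mm wide and 22 mm high; 60 mm high in all. Origin at the centre of its underside, z up towards the knob. All weights are alike. It starts standing on the other rubber mat
- weight1: steel dead weight, 0.5 kg: flat-bottomed disc 64 mm wide and 20 mm high, a stem 16 mm wide and 18 mm high, and on it a knob 28 mm wide and 22 mm high; 60 mm high in all. Origin at the centre of its underside, z up towards the knob. All weights are alike. It starts standing on the other rubber mat
- weight2: steel dead weight, 0.5 kg: flat-bottomed disc 64 mm wide and 20 mm high, a stem 16 mm wide and 18 mm high, and on it a knob 28 mm wide and 22 mm high; 60 mm high in all. Origin at the centre of its underside, z up towards the knob. All weights are alike. It starts standing on the other rubber mat
- tape_roll: roll of yellow tape, 90 mm wide and 22 mm high, a bystander to be left alone; origin at the centre of its underside
- jar: brown glass jar, 56 mm wide and 70 mm high, a bystander to be left alone; origin at the centre of its underside
There are look-alikes about, which are no part of the job. What is shaped like the weight0 but blue or red is not meant.

How it is judged:
By the outcome, as a careful person would: the job done as asked, in the order asked, and still so for the second after the job is handed in, with the robot touching nothing.
Of cell0, cell1, cell2 only 2 to 3 are there at a start; the rules pass over those that are not, and their reading is None.
At some moment in a run one of cell0, cell1, cell2 may be knocked a few centimetres aside while the robot is not near it.
Once in a run the grip may slacken for a moment while it holds something.
It also fails if it takes over 210 s, if anything falls off the work surface, if the arm or the gripper's body presses on something with over 40 N, if the wrist force passes 120 N, or if a joint passes its speed limit or range.

## Working session

There is one attempt and no reset: what is moved stays moved. The work goes in short steps, Python scripts to look and compute and a tool call to move; the robot and the scene stay as the last step left them, time stands still between calls to the robot, and variables do not carry over. Pictures are saved under pics/ and viewed, about 12 in all and at most 16, crops included, and the job is handed in when it is done.

Besides the shell and the picture viewer there is one more tool, called after "Emit:" as name(argument=value, ...), one argument or row to a line, values as JSON. carry_out: Moves the arm, as the interface text tells. Its arguments: {"type":"object","properties":{"rows":{"type":"array"},"hand":{"type":"number"}},"required":["rows"]}

```bash
mkdir -p pics; ls
python3 - <<'E'
from plant import *
import cv2
o=get_obs(); print(o)
for n in ("scene","top"):
    im=capture(n); cv2.imwrite(f"pics/{n}0.png",im[:,:,::-1]); c=camera_info(n); print(n,c)
E
```

```text
pics
{'time': 0.0, 'joint_positions': array([ 1.08699159e+00,  3.42709396e-01,  1.52501925e+00, -2.12058469e-05,
        1.27538656e+00, -1.46023924e-01]), 'dq': array([ 0.00041116, -0.00112062, -0.00074362,  0.00056354,  0.00032736,
        0.00056363]), 'tau': array([ 8.03439689e-04, -4.31249177e+01, -2.44221961e+01,  7.18295923e-02,
        5.57357760e-02, -1.44264586e-04]), 'tool_pos': array([173.76701277, 494.92996002, 195.45113454]), 'tcp_rot': array([ 3.00888628,  1.56927364, -2.04127732]), 'contact_force': array([-0.16730684,  0.67405239,  0.33238046]), 'moment': array([-0.0439121 , -0.04144169,  0.0063411 ]), 'grip_width': 91.77789704353101}
scene {'camera_matrix': array([[491.14107493,   0.        , 276.29904576],
       [  0.        , 491.14107493, 204.33618857],
       [  0.        ,   0.        ,   1.        ]]), 'dist': array([-0.15794153,  0.        ,  0.        ,  0.        ,  0.        ]), 'pose': array([[ 7.12523835e-01,  5.45411076e-01, -4.41402926e-01,
         1.10704436e+03],
       [ 7.01612405e-01, -5.60165623e-01,  4.40402666e-01,
        -6.67491024e+02],
       [-7.05825368e-03, -6.23491165e-01, -7.81798534e-01,
         1.11510406e+03],
       [ 0.00000000e+00,  0.00000000e+00,  0.00000000e+00,
         1.00000000e+00]])}
top {'camera_matrix': array([[450.56848198,   0.        , 281.70396012],
       [  0.        , 450.56848198, 206.53117968],
       [  0.        ,   0.        ,   1.        ]]), 'dist': array([-0.06308262,  0.        ,  0.        ,  0.        ,  0.        ]), 'pose': array([[-2.38782307e-02, -9.96702455e-01,  7.75502781e-02,
         4.52025744e+02],
       [-9.99622012e-01,  2.48613595e-02,  1.17365537e-02,
        -1.03544777e+02],
       [-1.36258572e-02, -7.72407168e-02, -9.96919359e-01,
         1.41605835e+03],
       [ 0.00000000e+00,  0.00000000e+00,  0.00000000e+00,
         1.00000000e+00]])}
```

View pics/scene0.png

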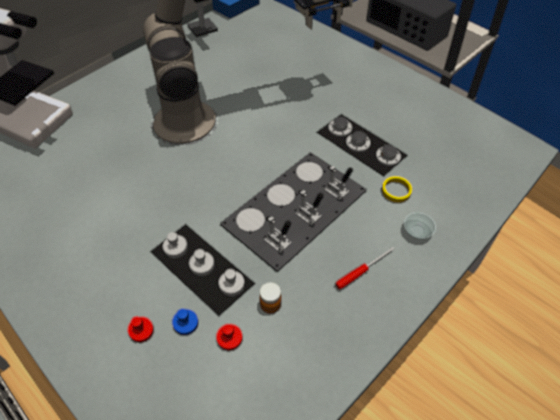

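View pics/top0.png

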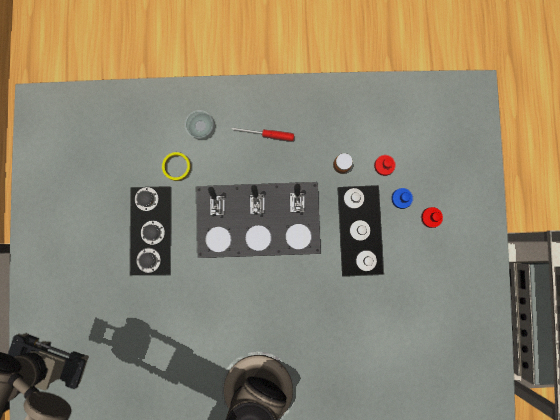

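Top view: three cells on the left mat at (147,198), (152,233) and (148,260). The fixture seats are at (218,238), (258,238) and (298,237). The steel weights are on the right mat at (354,198), (361,230) and (366,261). The red and blue look-alikes off the mat at (385,165), (402,198) and (432,217) are not meant. I'll enlarge to confirm.

```bash
cat > h.py <<'E'
from plant import *
import cv2, numpy as np
def ray(n,uv,z):
    c=camera_info(n); T=c["pose"]
    p=cv2.undistortPoints(np.array([[uv]],float),c["camera_matrix"],c["dist"])[0,0]
    d=T[:3,:3]@np.array([p[0],p[1],1]); o=T[:3,3]
    return (o+d*(z-o[2])/d[2])[:2]
def proj(n,P):
    c=camera_info(n); W=np.linalg.inv(c["pose"])
    return cv2.projectPoints(np.atleast_2d(np.array(P,float)),cv2.Rodrigues(W[:3,:3])[0],W[:3,3],c["camera_matrix"],c["dist"])[0][:,0]
def crop(n,name,x0,y0,x1,y1,k,im=None):
    im=capture(n) if im is None else im
    cv2.imwrite("pics/"+name,cv2.resize(im[y0:y1,x0:x1,::-1],None,fx=k,fy=k,interpolation=cv2.INTER_CUBIC))
    return im
def st():
    o=get_obs(); print(round(float(o["time"]),2),o["tool_pos"].round(1),o["tcp_rot"].round(3),o["contact_force"].round(1),round(float(o["grip_width"]),1))
E
python3 - <<'E'
from h import *
im=cv2.imread("pics/top0.png")[:,:,::-1]
a=cv2.resize(im[175:285,125:255,::-1],None,fx=6,fy=6,interpolation=cv2.INTER_CUBIC)[:300*2]
cv2.imwrite("pics/c1.png",a[:600])
b=cv2.resize(im[175:275,250:390,::-1],None,fx=5.7,fy=5.7,interpolation=cv2.INTER_CUBIC)
cv2.imwrite("pics/c2.png",b)
E
```

```text
(no output)
```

View pics/c1.png

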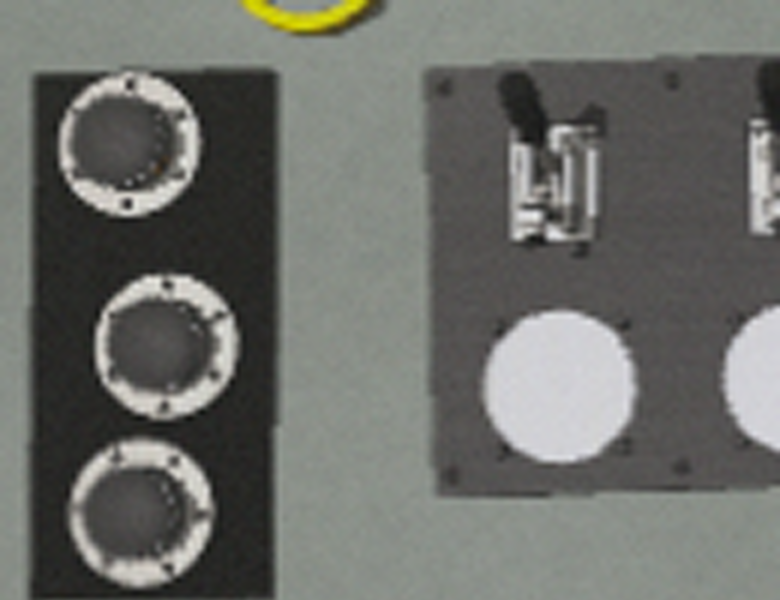

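View pics/c2.png

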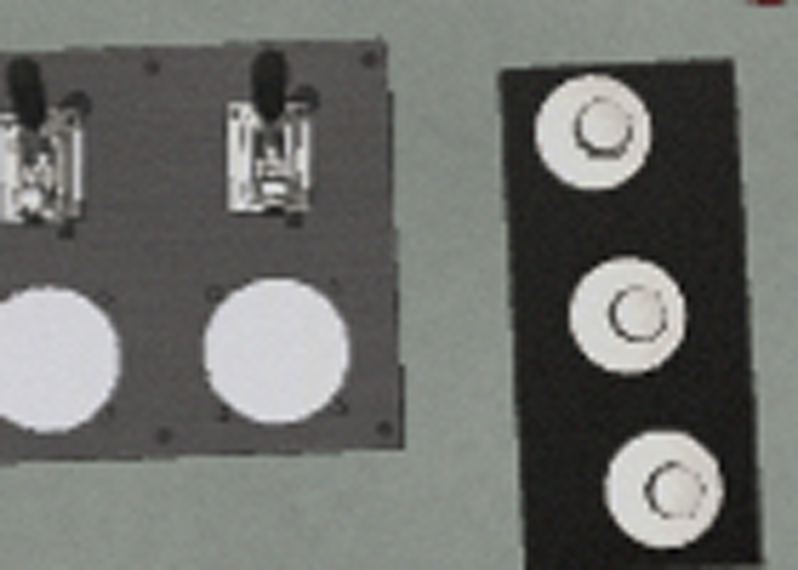

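Both crops confirm this: the cells have grey domes on bright flanges, at crop 1 (130,143), (166,346) and (141,512). The weights are plain steel at crop 2 (593,132), (628,315) and (664,489). Next I'll measure centres from the outer contours.

```bash
cat >> h.py <<'E'
def blobs(im,th=150,k=6,box=(120,170,400,290),amin=150):
    x0,y0,x1,y1=box
    g=cv2.resize(im[y0:y1,x0:x1].min(2),None,fx=k,fy=k,interpolation=cv2.INTER_CUBIC)
    m=(g>th).astype(np.uint8)
    cs,_=cv2.findContours(m,cv2.RETR_EXTERNAL,cv2.CHAIN_APPROX_NONE)
    r=[]
    for c in cs:
        h=cv2.convexHull(c)
        if cv2.contourArea(h)<amin*k*k: continue
        (cx,cy),(a,b),_=cv2.fitEllipse(h)
        if abs(a-b)>0.15*b: continue
        r.append([(cx+.5)/k-.5+x0,(cy+.5)/k-.5+y0,(a+b)/2/k])
    return np.array(r)
E
python3 - <<'E'
from h import *
im=capture("top")
for b in blobs(im,th=140):
    print(b.round(2), {z:ray("top",b[:2],z).round(1) for z in (12,14,24)}, "dia@14",round(b[2]*1402/450.6,1))
st()
o=get_obs()
from scipy.spatial.transform import Rotation as R
print(R.from_euler('xyz',o["tcp_rot"]).as_matrix().round(3))
E
```

```text
[365.97 260.32  20.2 ] {12: array([ 387.6, -344.1]), 14: array([ 387.7, -343.8]), 24: array([ 388.1, -342.1])} dia@14 62.8
[217.86 238.96  25.48] {12: array([464.8, 114.5]), 14: array([464.8, 114.2]), 24: array([464.7, 112.7])} dia@14 79.3
[257.84 237.55  25.61] {12: array([466.3, -10.4]), 14: array([466.3, -10.6]), 24: array([466.2, -11.2])} dia@14 79.7
[298.03 236.1   25.56] {12: array([ 467.8, -135.6]), 14: array([ 467.7, -135.5]), 24: array([ 467.6, -135.3])} dia@14 79.5
[152.18 232.1   23.64] {12: array([490.8, 321.7]), 14: array([490.8, 321.1]), 24: array([490.5, 318.1])} dia@14 73.6
[359.66 229.9   20.02] {12: array([ 482.3, -327.8]), 14: array([ 482.2, -327.5]), 24: array([ 482. , -325.9])} dia@14 62.3
[353.63 197.77  19.89] {12: array([ 583.1, -312.7]), 14: array([ 582.9, -312.4]), 24: array([ 582. , -310.9])} dia@14 61.9
[146.04 198.53  23.46] {12: array([597.3, 341.2]), 14: array([597.1, 340.5]), 24: array([596.1, 337.4])} dia@14 73.0
0.15 [173.8 495.1 195.6] [ 3.001  1.57  -2.05 ] [ 1.  -0.1  0. ] 91.7
[[-0.001 -0.943  0.331]
 [-0.001  0.331  0.943]
 [-1.     0.    -0.001]]
```

Seats come out 125.0 mm apart, which matches. Now the third cell, which the blob search missed, then the first move.

Run:
```python
from h import *
im=capture("top")
for b in blobs(im,th=110,box=(133,180,168,275)):
    print(b.round(2), ray("top",b[:2],14).round(1), "dia",round(b[2]*1402/450.6,1))
print(ray("top",(25/6+0,0),0)*0, ray("top",(141.5/6-.5+125,512.5/6-.5+175),14))
```

```text
[147.97 261.78  21.77] [398.4 334.9] dia 67.7
[148.32 258.09  21.83] [409.8 333.8] dia 67.9
[152.2  232.11  24.06] [490.7 321.1] dia 74.9
[0. 0.] [404.18701227 334.52795733]
```

Emit:
carry_out(
  rows=[
    [40,-20,0,7],
    [80,-45,0,14],
    [120,-70,0,19.3],
    [160,-90,0,19.3],
    [200,-110,0,19.3],
    [229,-130,0,19.3],
    [229,-150,-30,19.3],
    [229,-150,-60,19.3],
    [229,-150,-60,19.3],
    [229,-150,-60,19.3],
  ],
  hand=75,
)

```text
time: 1.03
tool_pos: [401.9, 344.3, 134.7]
tcp_rot: [2.194, 1.566, -2.521]
contact_force: [0.0, -0.2, -0.4]
grip_width: 75.4
```

Run:
```python
from h import *
from scipy.spatial.transform import Rotation as R
print(R.from_euler('xyz',get_obs()["tcp_rot"]).as_matrix().round(3)); st()
```

```text
[[-0.004 -1.     0.002]
 [-0.003  0.002  1.   ]
 [-1.     0.004 -0.003]]
1.03 [401.9 344.3 134.7] [ 2.194  1.566 -2.521] [ 0.  -0.2 -0.4] 75.4
```

Emit:
carry_out(
  rows=[
    [2,-10,-20,0],
    [2,-10,-60,0],
    [2,-10,-100,0],
    [2,-10,-114,0],
    [2,-10,-114,0],
    [2,-10,-114,0],
  ],
)

```text
time: 1.53
tool_pos: [404.2, 336.0, 22.1]
tcp_rot: [2.172, 1.567, -2.541]
contact_force: [0.5, -0.3, 0.3]
grip_width: 74.9
```

Emit:
carry_out(
  rows=[
    [0,0,0,0],
    [0,0,0,0],
    [0,0,0,0],
    [0,0,0,0],
    [0,0,0,0],
    [0,0,0,0],
  ],
  hand=40,
)

```text
time: 2.03
tool_pos: [404.4, 336.0, 22.5]
tcp_rot: [2.182, 1.568, -2.532]
contact_force: [-0.1, 0.4, -0.3]
grip_width: 41.5
```

Opening of 41.5 is less than the 50 mm body, so look.

Run:
```python
from h import *
im=capture("top"); crop("top","t1.png",110,170,210,320,4,im)
im2=capture("scene"); crop("scene","s1.png",290,90,430,190,5,im2)
a=cv2.imread("pics/t1.png"); b=cv2.imread("pics/s1.png")
b=cv2.resize(b,(400,286)); h=np.zeros((600,800,3),np.uint8); h[:a.shape[0],:400]=a[:600]; h[:286,400:]=b
cv2.imwrite("pics/v1.png",h); st()
```

```text
2.13 [404.2 335.9  22.3] [ 2.172  1.567 -2.541] [ 0.4  0.1 -0.3] 40.2
```

View pics/v1.png

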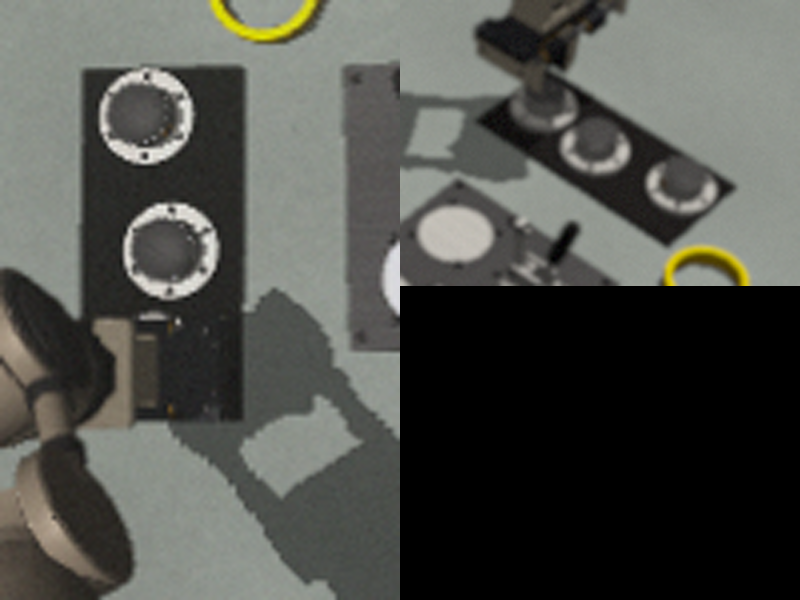

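Run:
```python
from h import *
im=capture("scene").copy()
o=get_obs(); t=o["tool_pos"]
pts=proj("scene",[t,t+[0,20,0],t-[0,20,0],t+[0,0,66],[404,334.5,14],[404+38,334.5,14],[404,334.5-38,14],[404,334.5+38,14],[404-38,334.5,14]])
print(pts.round(1))
k=10;x0,y0=305,85
a=cv2.resize(im[y0:y0+60,x0:x0+80,::-1],None,fx=k,fy=k,interpolation=cv2.INTER_CUBIC)
for i,p in enumerate(pts):
    q=((p-[x0,y0]+.5)*k).astype(int); cv2.circle(a,tuple(map(int,q)),4,(0,0,255) if i<4 else (0,255,0),-1)
cv2.imwrite("pics/v2.png",a)
```

```text
[[340.3 124.2]
 [344.2 121.3]
 [336.4 127.1]
 [342.2 108.8]
 [339.8 126.2]
 [348.7 131.8]
 [332.4 131.8]
 [347.  120.8]
 [331.  120.8]]
```

View pics/v2.png

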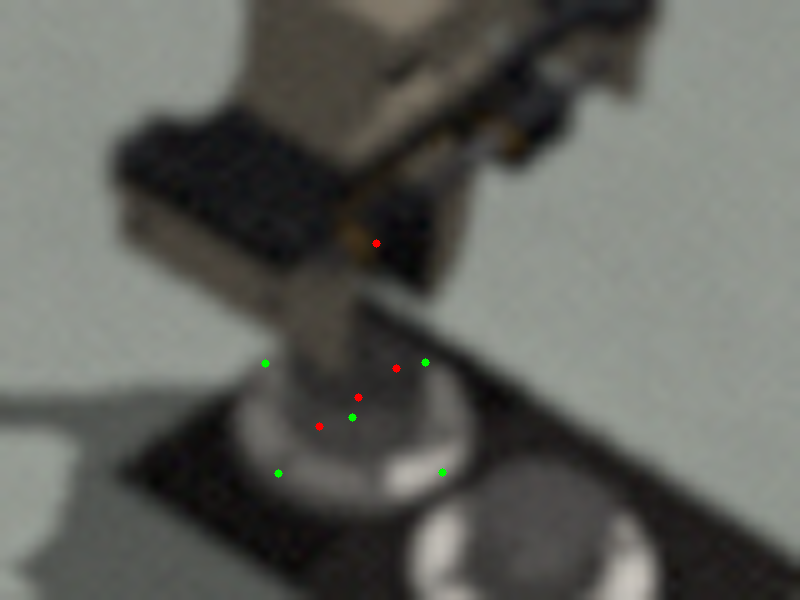

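The near finger's tip appears about 25 mm higher than the reported TCP (or 25 mm back in x). I'll rise, open partly, and check where the fingertips actually are.

Emit:
carry_out(
  rows=[
    [0,0,40,0],
    [0,0,80,0],
    [0,-80,80,0],
    [0,-80,80,0],
    [0,-80,80,0],
  ],
  hand=60,
)

```text
time: 2.6
tool_pos: [403.6, 251.3, 102.5]
tcp_rot: [2.436, 1.565, -2.279]
contact_force: [0.3, 0.4, -0.5]
grip_width: 59.2
```

```bash
cat > mk.py <<'E'
from h import *
def mark(outs,name,k=6,w=(66,90)):
    t=get_obs()["tool_pos"]; g=get_obs()["grip_width"]/2
    P=[t,t+[0,g,0],t-[0,g,0],t+[0,0,66]]
    A=[]
    for n in ("scene","top"):
        im=capture(n); p=proj(n,P); print(n,p.round(1).tolist())
        x0,y0=(p[0]-[w[0]/2,w[1]/2]).astype(int)
        x0=max(x0,0); y0=max(y0,0)
        a=cv2.resize(im[y0:y0+w[1],x0:x0+w[0],::-1],None,fx=k,fy=k,interpolation=cv2.INTER_CUBIC)
        for q in p:
            q=((q-[x0,y0]+.5)*k).astype(int); cv2.circle(a,(int(q[0]),int(q[1])),3,(0,0,255),-1)
        A.append(a)
    cv2.imwrite("pics/"+name,np.hstack(A))
if __name__=="__main__":
    import sys; mark(0,sys.argv[1]); st()
E
python3 mk.py v3.png
```

```text
scene [[325.1, 117.9], [331.3, 113.4], [318.7, 122.5], [326.5, 101.2]]
top [[166.8, 260.8], [156.8, 261.0], [176.9, 260.6], [160.5, 261.8]]
2.7 [404.4 254.9 102.5] [ 2.139  1.568 -2.577] [ 1.  -0.5 -0.3] 60.1
```

View pics/v3.png

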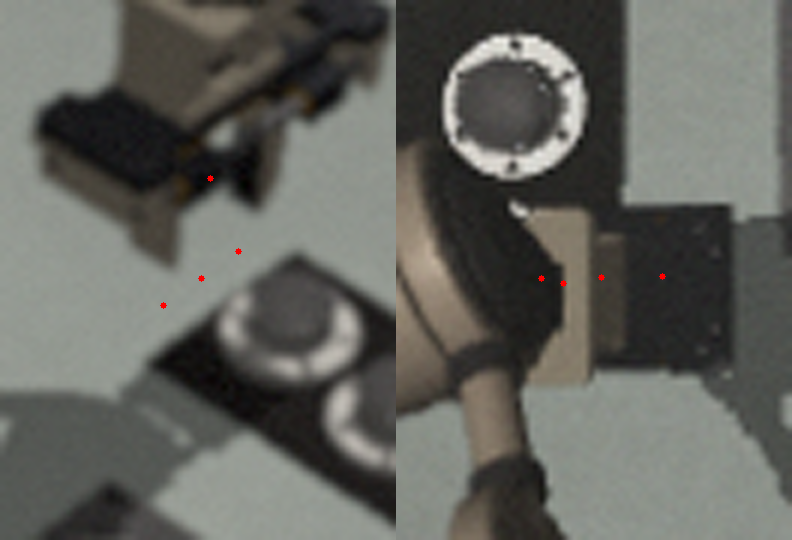

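Run:
```python
from h import *
u=np.array([292+170.5/6-.5,72+265/6-.5]); v=np.array([292+261/6-.5,72+207/6-.5])
print(u,v)
for dz in (0,10,15,20,25,30,35):
  print(dz,proj("scene",[[404+a,255-b,102.5+dz] for a in(0,9.5) for b in (30,49)]).round(1).tolist(),proj("scene",[[404+9.5,255+30,102.5+dz]]).round(1).tolist())
```

```text
[319.91666667 115.66666667] [335. 106.]
0 [[319.5, 122.0], [315.4, 125.0], [321.9, 123.5], [317.8, 126.5]] [[334.5, 114.2]]
10 [[319.7, 119.6], [315.6, 122.5], [322.1, 121.0], [318.0, 124.0]] [[334.8, 111.8]]
15 [[319.8, 118.3], [315.7, 121.3], [322.2, 119.8], [318.1, 122.8]] [[334.9, 110.6]]
20 [[319.9, 117.1], [315.8, 120.1], [322.3, 118.5], [318.1, 121.5]] [[335.0, 109.3]]
25 [[320.0, 115.8], [315.9, 118.8], [322.4, 117.3], [318.2, 120.3]] [[335.2, 108.1]]
30 [[320.1, 114.6], [316.0, 117.6], [322.5, 116.0], [318.3, 119.0]] [[335.3, 106.8]]
35 [[320.2, 113.3], [316.0, 116.3], [322.6, 114.8], [318.4, 117.8]] [[335.4, 105.6]]
```

Emit:
carry_out(
  rows=[
    [0,40,0,0],
    [0,80,0,0],
    [0,80,-40,0],
    [0,80,-70,0],
    [0,80,-80,0],
    [0,80,-84,0],
    [0,80,-84,0],
  ],
  hand=75,
)

```text
time: 3.28
tool_pos: [404.2, 335.2, 18.1]
tcp_rot: [2.115, 1.566, -2.601]
contact_force: [0.3, 0.5, 0.2]
grip_width: 74.8
```

The picture puts the real tips roughly 25–33 mm above the reported TCP z. I'll step down slowly, watching the force.

Emit:
carry_out(
  rows=[
    [0,0,-3,0],
    [0,0,-6,0],
    [0,0,-9,0],
    [0,0,-12,0],
    [0,0,-15,0],
    [0,0,-18,0],
    [0,0,-20,0],
    [0,0,-20,0],
  ],
)

```text
time: 3.95
tool_pos: [404.0, 335.0, -2.4]
tcp_rot: [2.113, 1.566, -2.603]
contact_force: [0.7, 0.4, 0.2]
grip_width: 75.2
```

Emit:
carry_out(
  rows=[
    [0,0,-2,0],
    [0,0,-4,0],
    [0,0,-6,0],
    [0,0,-6,0],
  ],
)

```text
time: 4.28
tool_pos: [403.8, 334.9, -8.8]
tcp_rot: [2.111, 1.565, -2.605]
contact_force: [-0.2, -0.1, -0.2]
grip_width: 75.2
```

Emit:
carry_out(
  rows=[
    [0,0,-1,0],
    [0,0,-2,0],
    [0,0,-3,0],
    [0,0,-4,0],
    [0,0,-4,0],
  ],
)

```text
time: 4.7
tool_pos: [403.6, 334.8, -13.0]
tcp_rot: [2.117, 1.565, -2.599]
contact_force: [0.4, 0.2, -0.5]
grip_width: 75.2
```

Emit:
carry_out(
  rows=[
    [0,0,-1,0],
    [0,0,-2,0],
    [0,0,-2,0],
  ],
)

```text
time: 4.95
tool_pos: [403.5, 334.7, -15.2]
tcp_rot: [2.112, 1.564, -2.603]
contact_force: [0.7, -0.1, -0.1]
grip_width: 75.1
```

Emit:
carry_out(
  rows=[
    [0,0,0,0],
    [0,0,0,0],
    [0,0,0,0],
    [0,0,0,0],
    [0,0,0,0],
    [0,0,0,0],
  ],
  hand=40,
)

```text
time: 5.45
tool_pos: [403.6, 334.8, -15.2]
tcp_rot: [2.106, 1.565, -2.61]
contact_force: [0.8, 0.7, 0.4]
grip_width: 49.1
```

Gripped at 49 mm (body is 50), so the reported TCP z is about 29 mm too low. I'll use reported z = true z − 29. Next I'll regrip turned 90° to centre the cell in x too and learn the lateral offset between camera and TCP.

Emit:
carry_out(
  rows=[
    [0,0,2,0],
    [0,0,2,0],
    [0,0,2,-7],
    [0,0,2,-14],
    [0,0,2,-21],
    [0,0,2,-28],
    [0,0,2,-35],
    [0,0,2,-42],
    [0,0,2,-49],
    [0,0,2,-56],
    [0,0,2,-63],
    [0,0,2,-70],
    [0,0,2,-77],
    [0,0,2,-84],
    [0,0,2,-90],
    [0,0,2,-90],
    [0,0,2,-90],
  ],
  hand=62,
)

```text
time: 6.87
tool_pos: [403.7, 334.8, -13.1]
tcp_rot: [2.073, 1.565, 2.073]
contact_force: [0.7, -1.0, 0.0]
grip_width: 62.3
```

Emit:
carry_out(
  rows=[
    [0,0,0,0],
    [0,0,0,0],
    [0,0,0,0],
    [0,0,0,0],
    [0,0,0,0],
    [0,0,0,0],
  ],
  hand=40,
)

```text
time: 7.37
tool_pos: [404.0, 334.9, -13.0]
tcp_rot: [1.954, 1.565, 1.954]
contact_force: [2.0, -0.4, -0.3]
grip_width: 49.3
```

Emit:
carry_out(
  rows=[
    [0,0,0,0],
    [0,0,0,0],
    [0,0,0,0],
    [0,0,40,0],
    [0,0,80,0],
    [0,0,100,0],
    [0,0,100,0],
    [0,0,100,0],
  ],
)

```text
time: 8.03
tool_pos: [403.5, 334.8, 86.8]
tcp_rot: [1.967, 1.565, 1.967]
contact_force: [-0.2, -0.8, -4.3]
grip_width: 49.6
```

Lifted: the force shows 4.3 N, which fits one cell. The camera agrees with the TCP laterally within about 0.5 mm. Carry it to seat 2, turning back to jaws along y.

Emit:
carry_out(
  rows=[
    [5,-15,0,7],
    [10,-30,0,14],
    [15,-45,0,21],
    [20,-65,0,28],
    [25,-85,0,35],
    [30,-105,0,42],
    [35,-125,0,49],
    [40,-145,0,56],
    [45,-165,0,63],
    [50,-180,0,70],
    [55,-195,0,77],
    [58,-210,0,84],
    [61,-220,0,90],
    [61,-220,-20,90.7],
    [61,-220,-40,90.7],
    [61,-220,-64,90.7],
    [61,-220,-64,90.7],
    [61,-220,-64,90.7],
  ],
)

```text
time: 9.53
tool_pos: [461.8, 114.5, 20.4]
tcp_rot: [1.786, 1.557, -2.914]
contact_force: [0.3, -0.4, -4.2]
grip_width: 49.4
```

Run:
```python
from h import *
from scipy.spatial.transform import Rotation as R
print(R.from_euler('xyz',get_obs()["tcp_rot"]).as_matrix()[:,2].round(3)); st()
im=capture("top")
for b in blobs(im,th=125,box=(125,175,400,285)): print(b.round(2), ray("top",b[:2],14).round(1),ray("top",b[:2],24).round(1))
```

```text
[-0.012  1.    -0.003]
9.53 [461.8 114.5  20.4] [ 1.786  1.557 -2.914] [ 0.3 -0.4 -4.2] 49.4Traceback (most recent call last):
  File "<stdin>", line 5, in <module>
  File "h.py", line 26, in blobs
    (cx,cy),(a,b),_=cv2.fitEllipse(h)
                    ~~~~~~~~~~~~~~^^^
cv2.error: OpenCV(4.12.0) /io/opencv/modules/imgproc/src/shapedescr.cpp:361: error: (-201:Incorrect size of input array) There should be at least 5 points to fit the ellipse in function 'fitEllipseNoDirect'
```

Emit:
carry_out(
  rows=[
    [2.7,0.2,0,0],
    [2.7,0.2,0,0],
    [2.7,0.2,0,0],
    [2.7,0.2,0,0],
  ],
)

```text
time: 9.92
tool_pos: [466.5, 115.0, 22.5]
tcp_rot: [1.875, 1.562, -2.825]
contact_force: [0.8, 0.3, -4.9]
grip_width: 49.3
```

```bash
sed -i 's/if cv2.contourArea(h)<amin/if len(h)<6 or cv2.contourArea(h)<amin/' h.py
cat >> h.py <<'E'
def tilt():
    from scipy.spatial.transform import Rotation as R
    M=R.from_euler('xyz',get_obs()["tcp_rot"]).as_matrix(); print("xdir",M[:,0].round(4),"jaw",M[:,2].round(3))
E
python3 - <<'E'
from h import *
st(); tilt()
E
```

```text
9.92 [466.5 115.   22.5] [ 1.875  1.562 -2.825] [ 0.8  0.3 -4.9] 49.3
xdir [-0.008  -0.0026 -1.    ] jaw [-0.013  1.    -0.003]
```

Emit:
carry_out(
  rows=[
    [-2,-0.3,0,0],
    [-2,-0.3,0,0],
    [-2,-0.3,0,0],
    [-2,-0.3,0,0],
    [-2,-0.3,-4,0],
    [-2,-0.3,-8,0],
    [-2,-0.3,-12,0],
    [-2,-0.3,-16,0],
    [-2,-0.3,-16,0],
    [-2,-0.3,-16,0],
  ],
)

```text
time: 10.75
tool_pos: [464.2, 114.7, 6.1]
tcp_rot: [1.853, 1.561, -2.847]
contact_force: [0.2, 0.2, -5.6]
grip_width: 49.1
```

Run:
```python
from h import *
st(); tilt()
t=get_obs()["tool_pos"]
im=capture("top"); im2=capture("scene")
a=cv2.resize(im[205:270,185:255,::-1],None,fx=6,fy=6,interpolation=cv2.INTER_CUBIC)
b=cv2.resize(im2[145:210,270:340,::-1],None,fx=6,fy=6,interpolation=cv2.INTER_CUBIC)
cv2.imwrite("pics/v4.png",np.hstack([a,b])[:,:800])
```

```text
10.75 [464.2 114.7   6.1] [ 1.853  1.561 -2.847] [ 0.2  0.2 -5.6] 49.1
xdir [-0.009  -0.0027 -1.    ] jaw [-0.013  1.    -0.003]
```

View pics/v4.png

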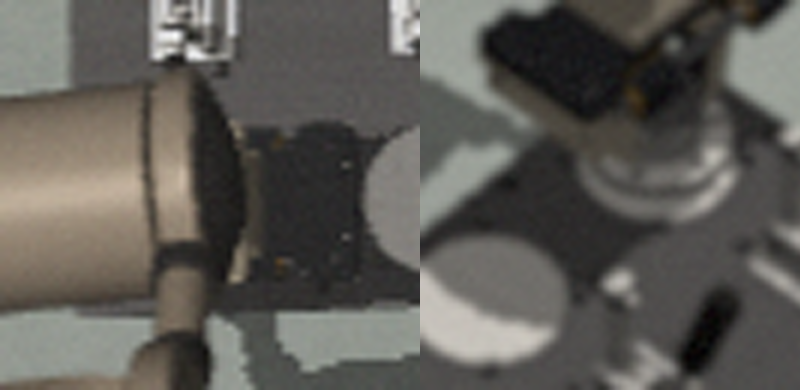

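The scene view shows the cell just above seat 2, concentric as far as I can see. Lower it and watch the force.

Emit:
carry_out(
  rows=[
    [0,0,-2,0],
    [0,0,-4,0],
    [0,0,-6,0],
    [0,0,-8,0],
    [0,0,-10,0],
    [0,0,-10,0],
    [0,0,-10,0],
  ],
)

```text
time: 11.43
tool_pos: [464.5, 114.7, -3.6]
tcp_rot: [1.865, 1.562, -2.834]
contact_force: [-1.0, 0.1, -4.2]
grip_width: 50.0
```

Emit:
carry_out(
  rows=[
    [0,0,-1,0],
    [0,0,-1.5,0],
    [0,0,-1.5,0],
    [0,0,-1.5,0],
  ],
)

```text
time: 11.77
tool_pos: [464.8, 114.7, -4.1]
tcp_rot: [1.909, 1.563, -2.79]
contact_force: [-2.3, -1.1, 6.3]
grip_width: 49.2
```

Seated: contact shows at the expected height. Release, rise, and go over to the next cell.

Emit:
carry_out(
  rows=[
    [0,0,0,0],
    [0,0,0,0],
    [0,0,0,0],
    [0,0,0,0],
    [0,0,30,0],
    [0,0,70,0],
    [0,0,90,0],
    [5,40,90,-0.7],
    [10,80,90,-0.7],
    [15,120,90,-0.7],
    [20,160,90,-0.7],
    [25,190,90,-0.7],
    [26,206,90,-0.7],
    [26,206,90,-0.7],
    [26,206,90,-0.7],
    [26,206,90,-0.7],
  ],
  hand=70,
)

```text
time: 13.1
tool_pos: [490.4, 319.8, 85.5]
tcp_rot: [1.959, 1.562, -2.753]
contact_force: [-0.3, -0.3, -0.3]
grip_width: 70.2
```

Run:
```python
from h import *
st(); tilt()
im=capture("top")
for b in blobs(im,th=125,box=(125,175,400,285)): print(b.round(2), ray("top",b[:2],14).round(1),ray("top",b[:2],22).round(1))
```

```text
13.1 [490.4 319.8  85.5] [ 1.959  1.562 -2.753] [-0.3 -0.3 -0.3] 70.2
xdir [-0.0082 -0.0034 -1.    ] jaw [-0.     1.    -0.003]
[217.59 238.88  25.69] [465.  115.1] [464.9 113.8]
[257.87 237.55  26.06] [466.2 -10.7] [466.2 -11.2]
[298.04 236.1   26.07] [ 467.8 -135.6] [ 467.7 -135.4]
```

Emit:
carry_out(
  rows=[
    [0,1.5,0,0],
    [0,1.5,-30,0],
    [0,1.5,-60,0],
    [0,1.5,-80,0],
    [0,1.5,-90,0],
    [0,1.5,-94,0],
    [0,1.5,-98,0],
    [0,1.5,-98,0],
    [0,1.5,-98,0],
  ],
)

```text
time: 13.9
tool_pos: [491.4, 321.2, -11.2]
tcp_rot: [1.932, 1.564, -2.781]
contact_force: [0.2, 0.2, 1.1]
grip_width: 69.6
```

Emit:
carry_out(
  rows=[
    [0,0,0,0],
    [0,0,0,0],
    [0,0,0,0],
    [0,0,0,0],
    [0,0,0,0],
    [0,0,0,0],
    [0,0,0,0],
    [0,0,0,0],
  ],
  hand=40,
)

```text
time: 14.57
tool_pos: [491.7, 321.5, -10.6]
tcp_rot: [1.886, 1.565, -2.827]
contact_force: [-1.2, 0.3, 5.4]
grip_width: 49.5
```

Emit:
carry_out(
  rows=[
    [0,0,20,0],
    [0,0,60,0],
    [0,0,100,0],
    [0,0,100,0],
    [0,0,100,0],
  ],
)

```text
time: 14.98
tool_pos: [492.6, 321.8, 90.8]
tcp_rot: [1.77, 1.569, -2.943]
contact_force: [-0.8, -0.6, -5.7]
grip_width: 48.9
```

Held (≈5 N weight). Carry it to seat 0; its centre sits about 1.4 mm toward −x in the jaws.

Emit:
carry_out(
  rows=[
    [-2,-35,0,0.7],
    [-4,-75,0,0.7],
    [-6,-115,0,0.7],
    [-8,-155,0,0.7],
    [-10,-195,0,0.7],
    [-12,-235,0,0.7],
    [-14,-275,0,0.7],
    [-16,-315,0,0.7],
    [-18,-355,0,0.7],
    [-20,-395,0,0.7],
    [-22,-430,0,0.7],
    [-24,-450,0,0.7],
    [-24,-457,0,0.7],
    [-24,-457,-30,0.7],
    [-24,-457,-60,0.7],
    [-24,-457,-65,0.7],
    [-24,-457,-65,0.7],
    [-24,-457,-65,0.7],
    [-24,-457,-65,0.7],
  ],
)

```text
time: 16.57
tool_pos: [469.5, -135.0, 26.8]
tcp_rot: [2.56, 1.569, -2.14]
contact_force: [0.2, -0.7, -5.1]
grip_width: 49.2
```

Run:
```python
from h import *
st(); tilt()
im=capture("top")
for b in blobs(im,th=125,box=(125,175,400,285),amin=100): print(b.round(2), ray("top",b[:2],14).round(1),ray("top",b[:2],22).round(1))
```

```text
16.57 [ 469.5 -135.    26.8] [ 2.56   1.569 -2.14 ] [ 0.2 -0.7 -5.1] 49.2
xdir [-7.0e-04 -1.1e-03 -1.0e+00] jaw [-0.013  1.    -0.001]
[365.99 260.29  20.52] [ 387.8 -343.8] [ 388.1 -342.5]
[217.57 238.88  25.7 ] [465.  115.1] [464.9 113.9]
[256.82 237.53  25.06] [466.4  -7.4] [466.3  -7.9]
[359.64 229.9   20.27] [ 482.2 -327.5] [ 482.  -326.2]
[353.6  197.77  20.19] [ 582.9 -312.3] [ 582.2 -311.1]
```

Emit:
carry_out(
  rows=[
    [-0.8,-0.2,0,0],
    [-0.8,-0.2,-5,0],
    [-0.8,-0.2,-10,0],
    [-0.8,-0.2,-15,0],
    [-0.8,-0.2,-20,0],
    [-0.8,-0.2,-23,0],
    [-0.8,-0.2,-26,0],
    [-0.8,-0.2,-26,0],
    [-0.8,-0.2,-26,0],
  ],
)

```text
time: 17.37
tool_pos: [468.7, -135.4, 0.9]
tcp_rot: [2.768, 1.569, -1.932]
contact_force: [-0.2, -0.0, -4.4]
grip_width: 49.3
```

Emit:
carry_out(
  rows=[
    [0,0,-1,0],
    [0,0,-2,0],
    [0,0,-3,0],
    [0,0,-3,0],
    [0,0,-3,0],
  ],
)

```text
time: 17.78
tool_pos: [468.7, -135.3, -2.1]
tcp_rot: [2.72, 1.569, -1.98]
contact_force: [-0.9, 0.1, -4.5]
grip_width: 49.0
```

Emit:
carry_out(
  rows=[
    [0,0,-1,0],
    [0,0,-2,0],
    [0,0,-2,0],
    [0,0,-2,0],
  ],
)

```text
time: 18.12
tool_pos: [469.0, -135.4, -2.7]
tcp_rot: [-2.863, 1.569, -1.279]
contact_force: [-3.2, 1.4, 11.8]
grip_width: 49.2
```

Run:
```python
from h import *
st()
im=capture("top")
for b in blobs(im,th=115,box=(110,160,180,285),amin=60): print(b.round(2), ray("top",b[:2],14).round(1))
a=cv2.resize(im[150:290,105:305,::-1],None,fx=4,fy=4,interpolation=cv2.INTER_CUBIC)
cv2.imwrite("pics/v5.png",a)
```

```text
18.12 [ 469.  -135.4   -2.7] [-2.863  1.569 -1.279] [-3.2  1.4 11.8] 49.2
[174.86 167.3   17.75] [694.1 248.2]
```

View pics/v5.png

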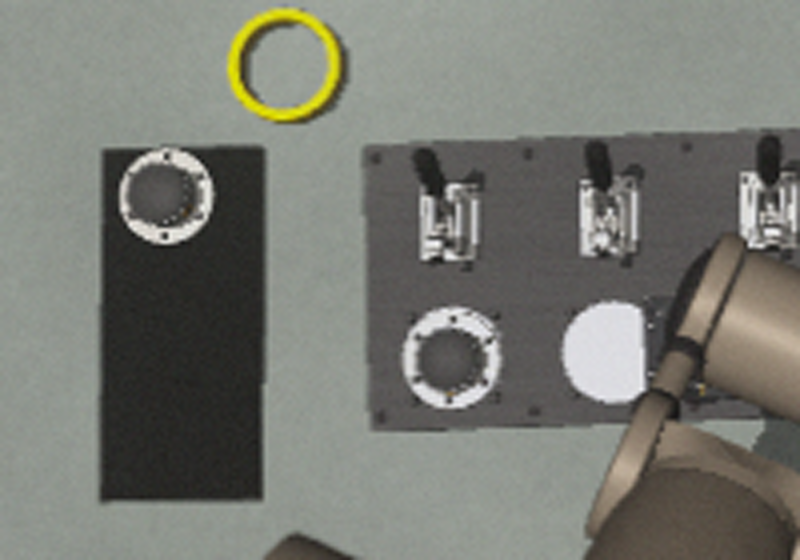

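The third cell is still at its first position, around (146,198). The seat 2 cell sits between its pins. Release this one and fetch the third.

Emit:
carry_out(
  rows=[
    [0,0,0,0],
    [0,0,0,0],
    [0,0,0,0],
    [0,0,0,0],
    [0,0,35,0],
    [0,0,75,0],
    [0,0,90,0],
    [0,40,90,-0.7],
    [0,80,90,-0.7],
    [0,120,90,-0.7],
    [0,160,90,-0.7],
    [0,200,90,-0.7],
    [0,240,90,-0.7],
    [0,280,90,-0.7],
    [0,320,90,-0.7],
    [0,360,90,-0.7],
    [10,400,90,-0.7],
    [25,435,90,-0.7],
    [45,465,90,-0.7],
    [75,476,90,-0.7],
  ],
  hand=70,
)

```text
time: 19.83
tool_pos: [542.4, 345.4, 87.1]
tcp_rot: [2.584, 1.57, -2.124]
contact_force: [1.0, -0.2, -0.8]
grip_width: 69.9
```

Run:
```python
from h import *
st(); tilt()
im=capture("top")
for b in blobs(im,th=125,box=(185,215,330,265),amin=100): print(b.round(2), ray("top",b[:2],14).round(1),ray("top",b[:2],22).round(1))
```

```text
19.83 [542.4 345.4  87.1] [ 2.584  1.57  -2.124] [ 1.  -0.2 -0.8] 69.9
xdir [-4.e-04 -6.e-04 -1.e+00] jaw [-0.005  1.    -0.001]
[217.62 238.87  25.75] [465.  114.9] [465.  113.7]
[257.84 237.58  26.13] [466.2 -10.6] [466.1 -11.1]
[297.92 236.04  25.89] [ 467.9 -135.2] [ 467.9 -135. ]
```

Emit:
carry_out(
  rows=[
    [30,-4.5,0,0],
    [54,-4.5,0,0],
    [54,-4.5,0,0],
    [54,-4.5,0,0],
    [54,-4.5,-35,0],
    [54,-4.5,-70,0],
    [54,-4.5,-85,0],
    [54,-4.5,-92,0],
    [54,-4.5,-96,0],
    [54,-4.5,-96,0],
    [54,-4.5,-96,0],
    [54,-4.5,-96,0],
  ],
)

```text
time: 20.88
tool_pos: [604.0, 341.0, -7.3]
tcp_rot: [-1.359, 1.562, 0.215]
contact_force: [-0.1, 0.7, 0.1]
grip_width: 69.9
```

Emit:
carry_out(
  rows=[
    [0,0,0,0],
    [0,0,0,0],
    [0,0,0,0],
    [0,0,0,0],
    [0,0,0,0],
    [0,0,0,0],
    [0,0,0,0],
    [0,0,0,0],
  ],
  hand=40,
)

```text
time: 21.55
tool_pos: [604.4, 341.3, -6.6]
tcp_rot: [-1.31, 1.561, 0.264]
contact_force: [-0.6, 0.9, 4.4]
grip_width: 49.2
```

Emit:
carry_out(
  rows=[
    [0,0,20,0],
    [0,0,60,0],
    [0,0,100,0],
    [0,0,100,0],
    [0,0,100,0],
  ],
)

```text
time: 21.97
tool_pos: [605.3, 341.4, 95.0]
tcp_rot: [-1.3, 1.558, 0.274]
contact_force: [-1.0, -1.2, -5.1]
grip_width: 48.8
```

x overshot (604 against 596.6) and the z bias also changes with reach, so this cell may be off-centre in the jaws. I'll set it down on the empty mat near x≈465 and regrip turned 90° to centre it.

Emit:
carry_out(
  rows=[
    [-35,-2,0,0],
    [-70,-4,0,0],
    [-105,-6,0,0],
    [-135,-6,0,0],
    [-135,-6,0,0],
    [-135,-6,0,0],
    [-135,-6,-30,0],
    [-135,-6,-60,0],
    [-135,-6,-80,0],
    [-135,-6,-92,0],
    [-135,-6,-92,0],
    [-135,-6,-92,0],
  ],
)

```text
time: 22.97
tool_pos: [470.2, 334.7, 1.2]
tcp_rot: [-1.385, 1.561, 0.188]
contact_force: [0.2, 0.9, -3.8]
grip_width: 49.1
```

Emit:
carry_out(
  rows=[
    [0,0,-2,0],
    [0,0,-4,0],
    [0,0,-6,0],
    [0,0,-6,0],
    [0,0,-6,0],
  ],
)

```text
time: 23.38
tool_pos: [470.4, 334.9, -4.4]
tcp_rot: [-1.37, 1.56, 0.203]
contact_force: [-0.4, -0.1, -4.7]
grip_width: 48.9
```

Emit:
carry_out(
  rows=[
    [0,0,-1.5,0],
    [0,0,-3,0],
    [0,0,-4,0],
    [0,0,-4,0],
  ],
)

```text
time: 23.72
tool_pos: [470.8, 335.1, -6.7]
tcp_rot: [-1.34, 1.559, 0.233]
contact_force: [-2.3, -2.6, 7.9]
grip_width: 49.2
```

Emit:
carry_out(
  rows=[
    [0,0,1,0],
    [0,0,2,0],
    [0,0,2,0],
    [0,0,2,-7],
    [0,0,2,-14],
    [0,0,2,-21],
    [0,0,2,-28],
    [0,0,2,-35],
    [0,0,2,-42],
    [0,0,2,-49],
    [0,0,2,-56],
    [0,0,2,-63],
    [0,0,2,-70],
    [0,0,2,-77],
    [0,0,2,-84],
    [0,0,2,-90],
    [0,0,2,-90],
    [0,0,2,-90],
  ],
  hand=76,
)

```text
time: 25.22
tool_pos: [470.9, 335.1, -4.7]
tcp_rot: [-1.325, 1.559, -1.319]
contact_force: [0.2, 0.6, 0.3]
grip_width: 75.8
```

Emit:
carry_out(
  rows=[
    [0,0,0,0],
    [0,0,0,0],
    [0,0,0,0],
    [0,0,0,0],
    [0,0,0,0],
    [0,0,0,0],
    [0,0,0,0],
    [0,0,0,0],
  ],
  hand=40,
)

```text
time: 25.88
tool_pos: [469.0, 334.8, -4.9]
tcp_rot: [-1.63, 1.558, -1.623]
contact_force: [-5.1, -1.0, 3.4]
grip_width: 49.2
```

Emit:
carry_out(
  rows=[
    [0,0,10,0],
    [0,0,50,0],
    [0,0,90,0],
    [0,0,100,0],
    [0,0,100,0],
    [0,0,100,0],
  ],
)

```text
time: 26.38
tool_pos: [468.6, 334.5, 94.6]
tcp_rot: [-1.653, 1.558, -1.646]
contact_force: [-0.4, -0.6, -4.5]
grip_width: 48.9
```

Emit:
carry_out(
  rows=[
    [0,-25,0,7],
    [0,-50,0,14],
    [0,-75,0,21],
    [0,-100,0,28],
    [0,-130,0,35],
    [0,-160,0,42],
    [0,-190,0,49],
    [0,-220,0,56],
    [0,-250,0,63],
    [-1,-280,0,70],
    [-1,-310,0,77],
    [-2,-335,0,84],
    [-2.8,-344.7,0,90.7],
    [-2.8,-344.7,-20,90.7],
    [-2.8,-344.7,-45,90.7],
    [-2.8,-344.7,-62,90.7],
    [-2.8,-344.7,-62,90.7],
    [-2.8,-344.7,-62,90.7],
    [-2.8,-344.7,-62,90.7],
  ],
)

```text
time: 27.97
tool_pos: [465.5, -10.1, 32.4]
tcp_rot: [-1.646, 1.559, -0.056]
contact_force: [-0.0, 0.4, -4.6]
grip_width: 49.1
```

Run:
```python
from h import *
st(); tilt()
```

```text
27.97 [465.5 -10.1  32.4] [-1.646  1.559 -0.056] [-0.   0.4 -4.6] 49.1
xdir [ 1.180e-02 -7.000e-04 -9.999e-01] jaw [-0.019  1.    -0.001]
```

Emit:
carry_out(
  rows=[
    [0.2,0,-5,0],
    [0.2,0,-10,0],
    [0.2,0,-15,0],
    [0.2,0,-20,0],
    [0.2,0,-24,0],
    [0.2,0,-27,0],
    [0.2,0,-27,0],
    [0.2,0,-27,0],
  ],
)

```text
time: 28.63
tool_pos: [465.7, -10.1, 5.2]
tcp_rot: [-1.642, 1.559, -0.052]
contact_force: [0.2, 0.3, -4.0]
grip_width: 49.2
```

Emit:
carry_out(
  rows=[
    [0,0,-1,0],
    [0,0,-2,0],
    [0,0,-3,0],
    [0,0,-3,0],
    [0,0,-3,0],
  ],
)

```text
time: 29.05
tool_pos: [465.9, -10.1, 3.1]
tcp_rot: [-1.657, 1.558, -0.067]
contact_force: [-3.0, 0.9, 4.8]
grip_width: 49.4
```

Seated at the expected height. Release, rise, close the fingers and approach clamp 1's handle from the seat side.

Emit:
carry_out(
  rows=[
    [0,0,0,0],
    [0,0,0,0],
    [0,0,0,0],
    [0,0,0,0],
    [0,0,30,0],
    [0,0,70,0],
    [0,0,110,0],
    [0,0,140,0],
    [0,0,140,0],
    [0,0,140,0],
  ],
  hand=70,
)

```text
time: 29.88
tool_pos: [467.1, -10.3, 144.7]
tcp_rot: [-1.687, 1.554, -0.096]
contact_force: [-0.0, -0.3, -0.4]
grip_width: 69.5
```

Run:
```python
from h import *
st(); tilt()
im=capture("scene")
a=cv2.resize(im[130:270,215:375,::-1],None,fx=4.2,fy=4.2,interpolation=cv2.INTER_CUBIC)
cv2.imwrite("pics/v6.png",a)
```

```text
29.88 [467.1 -10.3 144.7] [-1.687  1.554 -0.096] [-0.  -0.3 -0.4] 69.5
xdir [ 0.0167 -0.0016 -0.9999] jaw [-0.019  1.    -0.002]
```

View pics/v6.png

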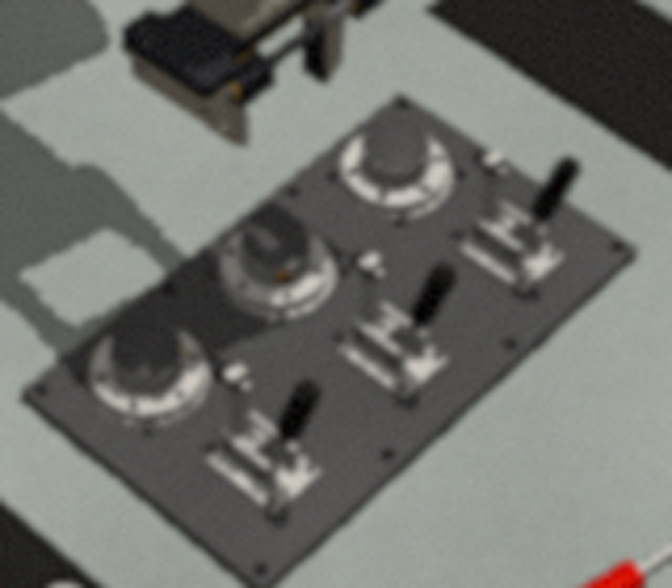

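All three cells look flat between their pins with the clamps open. The near fingertip is at crop (240,143). Now the approach, with another z-bias check.

Run:
```python
from h import *
t=np.array([467.1,-10.3,144.7])
for dz in (0,15,20,25,30): print(dz,proj("scene",[t+[9.5,-35,dz],t+[9.5,-54,dz],t+[0,-35,dz]]).round(1).tolist())
print("seen 271.8 163.7; handle tips", proj("scene",[[466+144,-10,134]]))
```

```text
0 [[274.1, 171.6], [269.1, 175.4], [271.6, 169.8]]
15 [[274.1, 167.8], [269.0, 171.6], [271.5, 166.0]]
20 [[274.0, 166.5], [268.9, 170.3], [271.5, 164.7]]
25 [[274.0, 165.2], [268.9, 169.0], [271.5, 163.4]]
30 [[274.0, 163.9], [268.9, 167.7], [271.4, 162.1]]
seen 271.8 163.7; handle tips [[320.14831729 193.69312686]]
```

Emit:
carry_out(
  rows=[
    [20,0,0,0],
    [50,0,0,0],
    [75,0,0,0],
    [90,0,0,0],
    [90,0,0,0],
    [90,0,-15,0],
    [90,0,-30,0],
    [90,0,-40,0],
    [90,0,-40,0],
    [90,0,-40,0],
  ],
  hand=0,
)

```text
time: 30.77
tool_pos: [554.8, -10.0, 102.2]
tcp_rot: [-1.643, 1.56, -0.053]
contact_force: [-0.1, -0.4, 0.4]
grip_width: 7.6
```

Emit:
carry_out(
  rows=[
    [0,0,-10,0],
    [10,0,-18,0],
    [25,0,-18,0],
    [31,0,-18,0],
    [39,0,-20,0],
    [46.5,0,-22,0],
    [54,0,-25,0],
    [61,0,-29,0],
    [67,0,-34,0],
    [73.5,0,-39,0],
    [79,0,-45,0],
    [84,0,-51.5,0],
    [88,0,-58,0],
    [91.5,0,-65.5,0],
    [91.5,0,-65.5,0],
  ],
)

```text
time: 32.02
tool_pos: [646.1, -10.0, 34.8]
tcp_rot: [-1.623, 1.562, -0.033]
contact_force: [-0.4, -0.5, 1.2]
grip_width: 0.5
```

Run:
```python
from h import *
st(); tilt()
im=capture("scene")
a=cv2.resize(im[130:270,215:375,::-1],None,fx=4.2,fy=4.2,interpolation=cv2.INTER_CUBIC)
cv2.imwrite("pics/v7.png",a)
```

```text
32.02 [646.1 -10.   34.8] [-1.623  1.562 -0.033] [-0.4 -0.5  1.2] 0.5
xdir [ 8.6e-03 -3.0e-04 -1.0e+00] jaw [-0.019  1.    -0.   ]
```

View pics/v7.png

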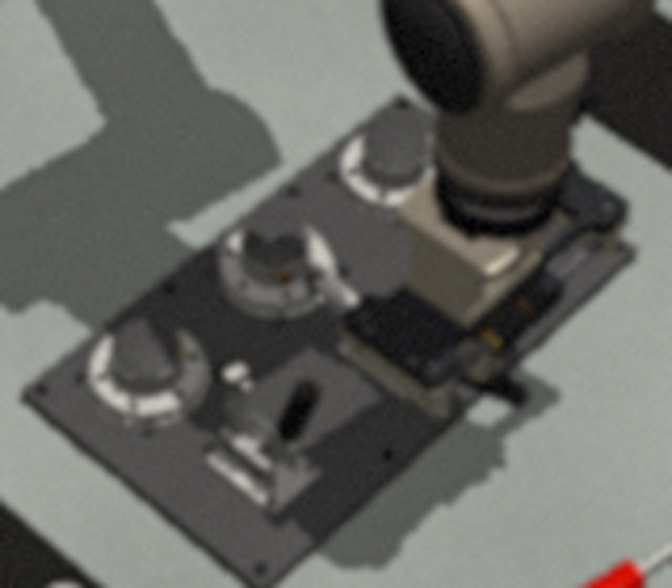

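The handle of clamp 1 has followed and now lies low at crop (505,390). Press on to the stop.

Emit:
carry_out(
  rows=[
    [2,0,-4,0],
    [4,0,-8,0],
    [5,0,-12,0],
    [5,0,-15,0],
    [5,0,-18,0],
    [5,0,-18,0],
  ],
)

```text
time: 32.57
tool_pos: [650.4, -9.9, 16.6]
tcp_rot: [-1.614, 1.563, -0.024]
contact_force: [1.2, 0.0, -0.4]
grip_width: 0.8
```

Emit:
carry_out(
  rows=[
    [0,0,-2,0],
    [0,0,-4,0],
    [0,0,-4,0],
    [0,0,-4,0],
  ],
)

```text
time: 32.9
tool_pos: [650.7, -9.9, 13.4]
tcp_rot: [-1.63, 1.562, -0.04]
contact_force: [-1.5, -0.3, 5.7]
grip_width: 0.4
```

Emit:
carry_out(
  rows=[
    [0,0,-2,0],
    [0,0,-3,0],
    [0,0,-3,0],
    [0,0,-3,0],
  ],
)

```text
time: 33.23
tool_pos: [650.9, -10.0, 13.0]
tcp_rot: [-1.661, 1.561, -0.07]
contact_force: [-7.1, 0.1, 16.6]
grip_width: 0.2
```

Hard stop at 16.6 N with no further travel, so clamp 1 is closed. Now clamp 2.

Emit:
carry_out(
  rows=[
    [0,0,35,0],
    [0,0,75,0],
    [0,0,115,0],
    [0,0,120,0],
    [-25,30,120,0],
    [-50,60,120,0],
    [-75,90,120,0],
    [-97,124,120,0],
    [-97,125,120,0],
    [-97,125,120,0],
    [-97,125,100,0],
    [-97,125,89,0],
    [-97,125,89,0],
    [-97,125,89,0],
  ],
)

```text
time: 34.4
tool_pos: [554.4, 114.0, 101.5]
tcp_rot: [-1.696, 1.562, -0.107]
contact_force: [0.6, -0.2, -0.3]
grip_width: 0.4
```

Emit:
carry_out(
  rows=[
    [0,2,-10,0],
    [10,2,-18,0],
    [25,2,-18,0],
    [31,2,-18,0],
    [39,2,-20,0],
    [46.5,2,-22,0],
    [54,2,-25,0],
    [61,2,-29,0],
    [67,2,-34,0],
    [73.5,2,-39,0],
    [79,2,-45,0],
    [84,2,-51.5,0],
    [88,2,-58,0],
    [91.5,2,-65.5,0],
    [94,2,-72,0],
    [95,2,-79,0],
    [96,2,-84,0],
    [96,2,-87,0],
    [96,2,-87,0],
  ],
)

```text
time: 35.98
tool_pos: [649.8, 115.9, 13.9]
tcp_rot: [-1.743, 1.563, -0.154]
contact_force: [0.2, 0.0, 0.6]
grip_width: 0.4
```

Emit:
carry_out(
  rows=[
    [0,0,-2,0],
    [0,0,-4,0],
    [0,0,-4,0],
    [0,0,-4,0],
  ],
)

```text
time: 36.32
tool_pos: [650.2, 116.0, 13.0]
tcp_rot: [-1.713, 1.561, -0.124]
contact_force: [-6.9, -0.5, 17.0]
grip_width: 0.6
```

Same stop (13.0, 17 N). Clamp 2 is closed. Now clamp 0.

Emit:
carry_out(
  rows=[
    [0,0,35,0],
    [0,0,75,0],
    [0,0,115,0],
    [0,0,120,0],
    [-20,-40,120,0],
    [-40,-80,120,0],
    [-60,-120,120,0],
    [-75,-160,120,0],
    [-85,-200,120,0],
    [-92,-235,120,0],
    [-93,-250,120,0],
    [-93,-250,120,0],
    [-93,-250,100,0],
    [-93,-250,89,0],
    [-93,-250,89,0],
    [-93,-250,89,0],
  ],
)

```text
time: 37.65
tool_pos: [556.9, -133.1, 101.6]
tcp_rot: [-1.649, 1.562, -0.059]
contact_force: [-0.1, 0.5, 0.4]
grip_width: 0.3
```

Emit:
carry_out(
  rows=[
    [0,0,-10,0],
    [10,0,-18,0],
    [25,0,-18,0],
    [31,0,-18,0],
    [39,0,-20,0],
    [46.5,0,-22,0],
    [54,0,-25,0],
    [61,0,-29,0],
    [67,0,-34,0],
    [73.5,0,-39,0],
    [79,0,-45,0],
    [84,0,-51.5,0],
    [88,0,-58,0],
    [91.5,0,-65.5,0],
    [94,0,-72,0],
    [95,0,-79,0],
    [96,0,-84,0],
    [96,0,-87,0],
    [96,0,-87,0],
  ],
)

```text
time: 39.23
tool_pos: [652.4, -133.0, 14.0]
tcp_rot: [-1.606, 1.564, -0.016]
contact_force: [-0.8, 0.2, -0.4]
grip_width: 0.5
```

Emit:
carry_out(
  rows=[
    [0,0,-2,0],
    [0,0,-4,0],
    [0,0,-4,0],
    [0,0,-4,0],
  ],
)

```text
time: 39.57
tool_pos: [652.7, -133.1, 13.0]
tcp_rot: [-1.683, 1.562, -0.092]
contact_force: [-5.4, 1.5, 16.4]
grip_width: 0.1
```

All three are closed at the same stop. Rise toward the weights and check the fixture from above.

Emit:
carry_out(
  rows=[
    [0,0,35,0],
    [0,0,75,0],
    [0,0,110,0],
    [-10,-35,110,0.7],
    [-20,-70,110,0.7],
    [-30,-105,110,0.7],
    [-45,-140,110,0.7],
    [-60,-165,110,0.7],
    [-70,-177,110,0.7],
    [-70,-177,110,0.7],
    [-70,-177,110,0.7],
    [-70,-177,110,0.7],
  ],
  hand=60,
)

```text
time: 40.57
tool_pos: [583.2, -308.9, 123.1]
tcp_rot: [-1.614, 1.561, -0.011]
contact_force: [0.2, 0.7, 0.2]
grip_width: 59.8
```

Run:
```python
from h import *
st(); tilt()
im=capture("top"); im2=capture("scene")
for b in blobs(im,th=125,box=(185,190,400,285),amin=100): print(b.round(2), ray("top",b[:2],22).round(1),ray("top",b[:2],24).round(1))
a=cv2.resize(im[180:260,190:325,::-1],None,fx=5.9,fy=5.9,interpolation=cv2.INTER_CUBIC)
cv2.imwrite("pics/v8.png",a); cv2.imwrite("pics/v8s.png",im2[:,:,::-1])
```

```text
40.57 [ 583.2 -308.9  123.1] [-1.614  1.561 -0.011] [0.2 0.7 0.2] 59.8
xdir [ 9.4e-03 -1.0e-04 -1.0e+00] jaw [-0.032  0.999 -0.   ]
[217.58 238.84  25.7 ] [465.1 113.8] [465.1 113.5]
[297.95 236.06  25.78] [ 467.8 -135.1] [ 467.8 -135. ]
```

View pics/v8.png

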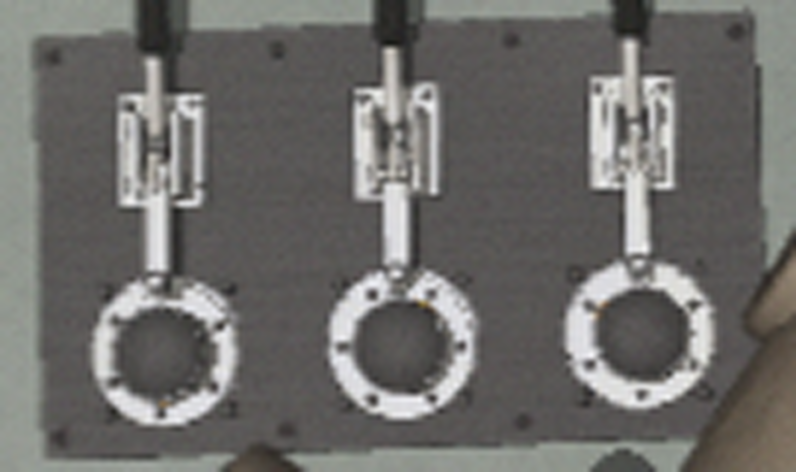

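All three clamps are over and their pads are on the flanges. The cells' domes are at crop (162,350), (398,346) and (640,335). Now the dome centres.

```bash
cat >> h.py <<'E'
def domes(im,pts,k=8):
    out=[]
    for (u,v) in pts:
        x0,y0=int(u)-14,int(v)-14
        g=cv2.resize(im[y0:y0+29,x0:x0+29].min(2),None,fx=k,fy=k,interpolation=cv2.INTER_CUBIC)
        m=(g<130).astype(np.uint8)
        m=cv2.morphologyEx(m,cv2.MORPH_OPEN,cv2.getStructuringElement(cv2.MORPH_ELLIPSE,(41,41)))
        cs,_=cv2.findContours(m,cv2.RETR_EXTERNAL,cv2.CHAIN_APPROX_NONE)
        c=min(cs,key=lambda c:np.hypot(*(np.array(cv2.minEnclosingCircle(c)[0])-14.5*k)))
        (cx,cy),(a,b),_=cv2.fitEllipse(c)
        p=np.array([(cx+.5)/k-.5+x0,(cy+.5)/k-.5+y0]); out.append(ray("top",p,44)); print(p.round(2),"axes",round(a/k,2),round(b/k,2),"->",out[-1].round(1))
    return out
E
python3 - <<'E'
from h import *
im=capture("top")
domes(im,[(190+162/5.9,180+350/5.9),(190+398/5.9,180+346/5.9),(190+640/5.9,180+335/5.9)])
for b in blobs(im,th=110,box=(185,212,325,262),amin=100): print(b.round(2), ray("top",b[:2],22).round(1))
E
```

```text
[217.3  239.75] axes 16.39 17.37 -> [462.1 111.3]
[257.85 238.3 ] axes 16.14 16.89 -> [463.7 -12.5]
[298.47 236.25] axes 15.65 16.47 -> [ 466.9 -136.2]
[297.94 236.09  26.12] [ 467.7 -135.1]
```

Emit:
carry_out(
  rows=[
    [-1.6,-1.8,0,0],
    [-1.6,-1.8,-30,0],
    [-1.6,-1.8,-65,0],
    [-1.6,-1.8,-95,0],
    [-1.6,-1.8,-108,0],
    [-1.6,-1.8,-115,0],
    [-1.6,-1.8,-115,0],
    [-1.6,-1.8,-115,0],
  ],
)

```text
time: 41.38
tool_pos: [582.6, -310.5, 8.8]
tcp_rot: [-1.72, 1.56, -0.115]
contact_force: [0.2, -0.3, 1.0]
grip_width: 60.1
```

Emit:
carry_out(
  rows=[
    [0,0,0,0],
    [0,0,0,0],
    [0,0,0,0],
    [0,0,0,0],
    [0,0,0,0],
    [0,0,0,0],
    [0,0,0,0],
    [0,0,0,0],
  ],
  hand=20,
)

```text
time: 42.05
tool_pos: [582.8, -310.8, 9.2]
tcp_rot: [-1.772, 1.56, -0.167]
contact_force: [-0.5, -1.8, 3.6]
grip_width: 27.2
```

Run:
```python
from h import *
st(); tilt(); print(get_obs()["joint_positions"].round(2))
```

```text
42.05 [ 582.8 -310.8    9.2] [-1.772  1.56  -0.167] [-0.5 -1.8  3.6] 27.2
xdir [ 0.0108 -0.0018 -0.9999] jaw [-0.034  0.999 -0.002]
[-0.61  0.76  1.34  0.01  1.03 -2.22]
```

Emit:
carry_out(
  rows=[
    [0,0,0,0],
    [0,0,0,0],
    [0,0,0,-7],
    [0,0,0,-14],
    [0,0,0,-21],
    [0,0,0,-28],
    [0,0,0,-35],
    [0,0,0,-42],
    [0,0,0,-49],
    [0,0,0,-56],
    [0,0,0,-63],
    [0,0,0,-70],
    [0,0,0,-77],
    [0,0,0,-84],
    [0,0,0,-90],
    [0,0,0,-90],
    [0,0,0,-90],
  ],
  hand=44,
)

```text
time: 43.47
tool_pos: [582.7, -310.6, 8.9]
tcp_rot: [-1.816, 1.56, -1.779]
contact_force: [-0.7, -1.3, 0.0]
grip_width: 44.0
```

Emit:
carry_out(
  rows=[
    [0,0,0,0],
    [0,0,0,0],
    [0,0,0,0],
    [0,0,0,0],
    [0,0,0,0],
    [0,0,0,0],
    [0,0,0,0],
    [0,0,0,0],
  ],
  hand=20,
)

```text
time: 44.13
tool_pos: [583.2, -310.7, 9.2]
tcp_rot: [-1.717, 1.56, -1.679]
contact_force: [4.3, -0.1, 0.3]
grip_width: 27.3
```

Emit:
carry_out(
  rows=[
    [0,0,10,0],
    [0,0,40,0],
    [0,0,80,0],
    [0,0,120,0],
    [0,0,120,0],
    [0,0,120,0],
  ],
)

```text
time: 44.63
tool_pos: [583.2, -311.3, 131.5]
tcp_rot: [-1.553, 1.558, -1.516]
contact_force: [-1.0, 0.8, -7.7]
grip_width: 27.2
```

Run:
```python
from h import *
st(); tilt()
```

```text
44.63 [ 583.2 -311.3  131.5] [-1.553  1.558 -1.516] [-1.   0.8 -7.7] 27.2
xdir [ 7.000e-04 -1.290e-02 -9.999e-01] jaw [0.999 0.037 0.   ]
```

Gripped, centred and lifted (7.7 N reads high; check again at rest). Carry it to cell in seat 0, hover first.

Emit:
carry_out(
  rows=[
    [-15,20,0,0],
    [-35,50,0,0],
    [-55,80,0,0],
    [-75,110,0,0],
    [-92,138,0,0],
    [-105,160,0,0],
    [-112,171,0,0],
    [-115.6,176,0,0],
    [-115.6,176,-15,0],
    [-115.6,176,-35,0],
    [-115.6,176,-50,0],
    [-115.6,176,-55,0],
    [-115.6,176,-55,0],
    [-115.6,176,-55,0],
    [-115.6,176,-55,0],
  ],
)

```text
time: 45.88
tool_pos: [468.1, -135.7, 77.0]
tcp_rot: [-1.499, 1.557, -1.461]
contact_force: [0.2, -0.2, -6.1]
grip_width: 27.2
```

Run:
```python
from h import *
st(); tilt()
```

```text
45.88 [ 468.1 -135.7   77. ] [-1.499  1.557 -1.461] [ 0.2 -0.2 -6.1] 27.2
xdir [ 0.0015 -0.0133 -0.9999] jaw [0.999 0.037 0.001]
```

Emit:
carry_out(
  rows=[
    [-0.5,0.4,-4,0],
    [-0.5,0.4,-8,0],
    [-0.5,0.4,-12,0],
    [-0.5,0.4,-16,0],
    [-0.5,0.4,-19,0],
    [-0.5,0.4,-19,0],
    [-0.5,0.4,-19,0],
  ],
)

```text
time: 46.47
tool_pos: [467.4, -135.3, 57.8]
tcp_rot: [-1.538, 1.558, -1.501]
contact_force: [0.0, -0.3, -6.2]
grip_width: 27.7
```

Emit:
carry_out(
  rows=[
    [0,0,-1,0],
    [0,0,-2,0],
    [0,0,-2.5,0],
    [0,0,-2.5,0],
    [0,0,-2.5,0],
  ],
)

```text
time: 46.88
tool_pos: [467.4, -135.3, 55.3]
tcp_rot: [-1.536, 1.558, -1.499]
contact_force: [0.1, 0.6, -5.6]
grip_width: 27.3
```

Emit:
carry_out(
  rows=[
    [0,0,-0.5,0],
    [0,0,-0.7,0],
    [0,0,-0.7,0],
  ],
)

```text
time: 47.13
tool_pos: [467.6, -135.4, 54.9]
tcp_rot: [-1.507, 1.557, -1.469]
contact_force: [-1.0, 1.0, -3.1]
grip_width: 27.0
```

Emit:
carry_out(
  rows=[
    [0,0,-0.5,0],
    [0,0,-0.7,0],
    [0,0,-0.7,0],
  ],
)

```text
time: 47.38
tool_pos: [467.7, -135.5, 54.8]
tcp_rot: [-1.469, 1.557, -1.432]
contact_force: [-2.6, 0.1, 4.6]
grip_width: 27.5
```

Emit:
carry_out(
  rows=[
    [0,0,0.3,0],
    [0,0,0.3,0],
    [0,0,0.3,0],
    [0,0,0.3,0],
    [0,0,0.3,0],
    [0,0,0.3,0],
    [0,0,15,0],
    [0,0,35,0],
    [0,0,70,0],
    [0,0,80,0],
    [0,0,80,0],
  ],
  hand=56,
)

```text
time: 48.3
tool_pos: [469.6, -136.3, 137.6]
tcp_rot: [-1.173, 1.553, -1.136]
contact_force: [0.0, -0.2, 0.4]
grip_width: 56.3
```

Emit:
carry_out(
  rows=[
    [0,-30,0,0],
    [3,-70,0,0],
    [6,-110,0,0],
    [9,-150,0,0],
    [12,-175,0,0],
    [15,-191,0,0],
    [15,-191,0,0],
    [15,-191,0,0],
    [15,-191,0,0],
  ],
)

```text
time: 49.05
tool_pos: [484.0, -326.0, 136.5]
tcp_rot: [-1.222, 1.555, -1.184]
contact_force: [-0.3, 0.7, 0.3]
grip_width: 56.0
```

Run:
```python
from h import *
st(); tilt()
im=capture("top"); im2=capture("scene")
for b in blobs(im,th=140,box=(280,190,400,285),amin=100): print(b.round(2), {z:ray("top",b[:2],z).round(1).tolist() for z in (24,70)})
a=cv2.resize(im[205:275,270:340,::-1],None,fx=8,fy=8,interpolation=cv2.INTER_CUBIC)[:,:400]
p=proj("scene",[[468,-135,70]])[0].astype(int); x0,y0=p[0]-25,p[1]-35
b=cv2.resize(im2[y0:y0+70,x0:x0+50,::-1],None,fx=8,fy=8,interpolation=cv2.INTER_CUBIC)
cv2.imwrite("pics/v9.png",np.hstack([a,b]))
```

```text
49.05 [ 484.  -326.   136.5] [-1.222  1.555 -1.184] [-0.3  0.7  0.3] 56.0
xdir [ 0.0059 -0.0144 -0.9999] jaw [0.999 0.038 0.005]
[297.62 235.97  25.16] {24: [468.1, -134.1], 70: [467.5, -133.0]}
```

View pics/v9.png

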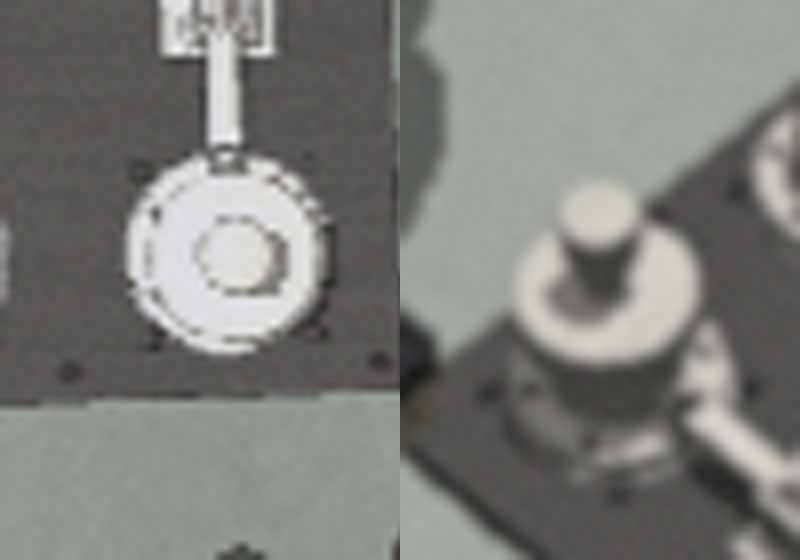

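The weight stands upright and centred on cell 0: disc centred in the left crop, knob at (233,255), level in the right crop. Now the second weight at (482,-326).

Emit:
carry_out(
  rows=[
    [-1.5,0.2,-20,0],
    [-1.5,0.2,-55,0],
    [-1.5,0.2,-90,0],
    [-1.5,0.2,-115,0],
    [-1.5,0.2,-124,0],
    [-1.5,0.2,-127,0],
    [-1.5,0.2,-127,0],
    [-1.5,0.2,-127,0],
  ],
)

```text
time: 49.82
tool_pos: [484.0, -326.2, 12.0]
tcp_rot: [-1.129, 1.551, -1.09]
contact_force: [0.3, 0.9, -0.1]
grip_width: 55.7
```

Emit:
carry_out(
  rows=[
    [0,0,0,0],
    [0,0,0,0],
    [0,0,0,0],
    [0,0,0,0],
    [0,0,0,0],
    [0,0,0,0],
    [0,0,0,0],
  ],
  hand=20,
)

```text
time: 50.4
tool_pos: [484.8, -326.4, 12.5]
tcp_rot: [-1.077, 1.55, -1.038]
contact_force: [3.0, 1.1, 2.5]
grip_width: 27.0
```

Emit:
carry_out(
  rows=[
    [0,0,0,0],
    [0,0,0,0],
    [0,0,0,7],
    [0,0,0,14],
    [0,0,0,21],
    [0,0,0,28],
    [0,0,0,35],
    [0,0,0,42],
    [0,0,0,49],
    [0,0,0,56],
    [0,0,0,63],
    [0,0,0,70],
    [0,0,0,77],
    [0,0,0,84],
    [0,0,0,90],
    [0,0,0,90],
    [0,0,0,90],
  ],
  hand=44,
)

```text
time: 51.82
tool_pos: [484.4, -326.3, 12.2]
tcp_rot: [-1.03, 1.55, 0.576]
contact_force: [-0.3, 0.4, 0.3]
grip_width: 43.8
```

Emit:
carry_out(
  rows=[
    [0,0,0,0],
    [0,0,0,0],
    [0,0,0,0],
    [0,0,0,0],
    [0,0,0,0],
    [0,0,0,0],
    [0,0,0,0],
  ],
  hand=20,
)

```text
time: 52.4
tool_pos: [484.2, -325.7, 12.1]
tcp_rot: [-0.975, 1.55, 0.631]
contact_force: [0.5, 4.4, 2.2]
grip_width: 27.3
```

Emit:
carry_out(
  rows=[
    [0,0,10,0],
    [0,0,40,0],
    [0,0,80,0],
    [0,0,120,0],
    [0,0,120,0],
    [0,0,120,0],
  ],
)

```text
time: 52.9
tool_pos: [485.1, -327.1, 134.5]
tcp_rot: [-1.233, 1.549, 0.373]
contact_force: [0.0, 1.5, -6.6]
grip_width: 27.3
```

Run:
```python
from h import *
st(); tilt(); print(proj("top",[[467.8,-135.1,110]]),"seen knob 298.7 236.4")
```

```text
52.9 [ 485.1 -327.1  134.5] [-1.233  1.549  0.373] [ 0.   1.5 -6.6] 27.3
xdir [ 0.0206  0.008  -0.9998] jaw [-0.036  0.999  0.007]
[[298.63043065 235.69937277]] seen knob 298.7 236.4
```

Emit:
carry_out(
  rows=[
    [0,25,0,0],
    [-2,60,0,0],
    [-4,95,0,0],
    [-6,130,0,0],
    [-8,165,0,0],
    [-10,200,0,0],
    [-13,235,0,0],
    [-16,270,0,0],
    [-18,295,0,0],
    [-19,310,0,0],
    [-19,317,0,0],
    [-19,317,-15,0],
    [-19,317,-35,0],
    [-19,317,-50,0],
    [-19,317,-54,0],
    [-19,317,-54,0],
    [-19,317,-54,0],
    [-19,317,-54,0],
  ],
)

```text
time: 54.4
tool_pos: [466.8, -10.5, 81.1]
tcp_rot: [-1.265, 1.548, 0.341]
contact_force: [0.3, 0.4, -6.2]
grip_width: 27.4
```

Emit:
carry_out(
  rows=[
    [-0.9,0.4,-4,0],
    [-0.9,0.4,-8,0],
    [-0.9,0.4,-12,0],
    [-0.9,0.4,-16,0],
    [-0.9,0.4,-20,0],
    [-0.9,0.4,-20,0],
    [-0.9,0.4,-20,0],
  ],
)

```text
time: 54.98
tool_pos: [465.6, -10.1, 60.8]
tcp_rot: [-1.247, 1.548, 0.359]
contact_force: [-0.2, -0.1, -4.9]
grip_width: 27.0
```

Emit:
carry_out(
  rows=[
    [0,0,-1,0],
    [0,0,-2,0],
    [0,0,-2.7,0],
    [0,0,-2.7,0],
    [0,0,-2.7,0],
  ],
)

```text
time: 55.4
tool_pos: [465.7, -10.1, 58.1]
tcp_rot: [-1.247, 1.548, 0.359]
contact_force: [0.8, -0.6, -4.8]
grip_width: 27.4
```

Emit:
carry_out(
  rows=[
    [0,0,-0.5,0],
    [0,0,-0.8,0],
    [0,0,-0.8,0],
  ],
)

```text
time: 55.65
tool_pos: [466.1, -10.1, 57.9]
tcp_rot: [-1.27, 1.547, 0.336]
contact_force: [-1.1, 0.2, 2.2]
grip_width: 27.3
```

Emit:
carry_out(
  rows=[
    [0,0,-0.4,0],
    [0,0,-0.4,0],
    [0,0,-0.4,0],
  ],
)

```text
time: 55.9
tool_pos: [466.2, -10.1, 57.9]
tcp_rot: [-1.28, 1.547, 0.326]
contact_force: [-2.5, 0.4, 4.4]
grip_width: 27.5
```

Emit:
carry_out(
  rows=[
    [0,0,0.3,0],
    [0,0,0.3,0],
    [0,0,0.3,0],
    [0,0,0.3,0],
    [0,0,0.3,0],
    [0,0,0.3,0],
    [0,0,15,0],
    [0,0,35,0],
    [0,0,70,0],
    [0,0,80,0],
    [0,0,80,0],
  ],
  hand=56,
)

```text
time: 56.82
tool_pos: [468.2, -10.5, 140.6]
tcp_rot: [-1.385, 1.541, 0.221]
contact_force: [0.9, -0.6, -0.2]
grip_width: 55.8
```

Emit:
carry_out(
  rows=[
    [-8,-30,0,0],
    [-17,-70,0,0],
    [-27,-110,0,0],
    [-36,-150,0,0],
    [-45,-190,0,0],
    [-55,-230,0,0],
    [-64,-270,0,0],
    [-72,-305,0,0],
    [-77,-325,0,0],
    [-77,-331,0,0],
    [-77,-331,0,0],
    [-77,-331,0,0],
    [-77,-331,0,0],
  ],
)

```text
time: 57.9
tool_pos: [391.3, -339.8, 140.1]
tcp_rot: [-1.332, 1.542, 0.276]
contact_force: [-0.4, -0.1, 0.5]
grip_width: 56.1
```

Run:
```python
from h import *
st(); tilt()
im=capture("top")
a=cv2.resize(im[205:275,235:330,::-1],None,fx=8,fy=8,interpolation=cv2.INTER_CUBIC)
cv2.imwrite("pics/v10.png",a)
print(proj("top",[[467.8,-135.1,110],[466.2,-10.7,110]]))
```

```text
57.9 [ 391.3 -339.8  140.1] [-1.332  1.542  0.276] [-0.4 -0.1  0.5] 56.1
xdir [ 0.0279  0.0079 -0.9996] jaw [-0.037  0.999  0.007]
[[298.63043065 235.69937277]
 [255.68535041 237.28365037]]
```

View pics/v10.png

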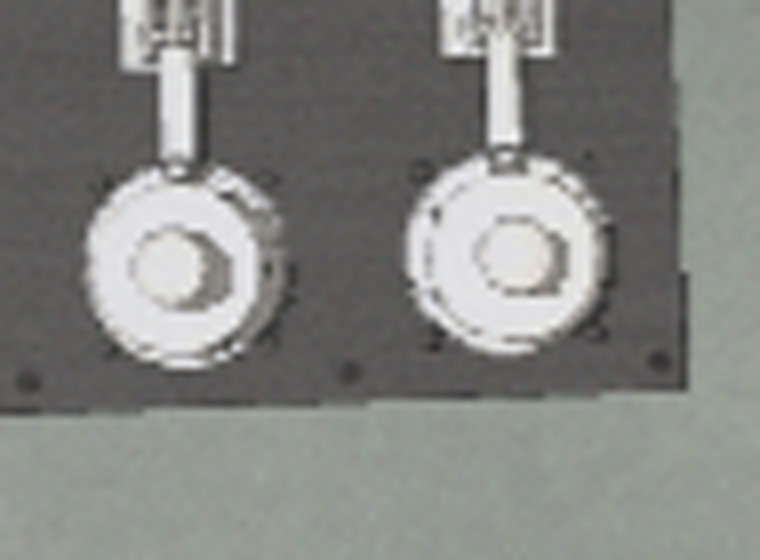

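Both weights stand. The knobs at crop (168,268) and (513,256) lie 0.8 px lower than predicted, about 2.4 mm toward −x. That could be calibration or lean. I'll compare numerically against the level weight still on the mat, using circle fits of disc and knob.

```bash
cat > fit.py <<'E'
from h import *
def circ(n,im,x,y,z,r,span=6,sign=1):
    g=cv2.GaussianBlur(im.astype(np.float32).mean(2),(0,0),0.7)
    a=np.linspace(0,2*np.pi,120,endpoint=False)
    def s(dx,dy):
        v=[]
        for rr in (r-1.5,r+1.5):
            P=np.c_[x+dx+rr*np.cos(a),y+dy+rr*np.sin(a),np.full(120,z)]
            p=proj(n,P).astype(np.float32); v.append(cv2.remap(g,p[None,:,0],p[None,:,1],cv2.INTER_LINEAR)[0])
        return np.clip(v[0]-v[1],-5,40).mean()
    best=None
    G=np.arange(-span,span+.1,1.0)
    S=np.array([[s(i,j) for j in G] for i in G]); i,j=np.unravel_index(S.argmax(),S.shape); bx,by=G[i],G[j]
    F=np.arange(-1,1.01,.2); S=np.array([[s(bx+i,by+j) for j in F] for i in F]); w=np.clip(S-np.quantile(S,.8),0,None)
    return np.array([x+bx+(w.sum(1)*F).sum()/w.sum(), y+by+(w.sum(0)*F).sum()/w.sum()])
E
python3 - <<'E'
from fit import *
i0={n:cv2.imread(f"pics/{n}0.png")[:,:,::-1] for n in("top","scene")}
i1={n:capture(n) for n in("top","scene")}
for nm,I,(x,y),b in (("matB",i0,(482,-326),4),("matC",i0,(582,-311),4),("matA",i0,(388,-342),4),("seat0",i1,(467.5,-135),50),("seat1",i1,(466,-10.5),50)):
  for n in("top","scene"):
    d=circ(n,I[n],x,y,b+20,32); k=circ(n,I[n],x,y,b+60,14); print(nm,n,"disc",d.round(1),"knob",k.round(1),"k-d",(k-d).round(1))
for n in ("top","scene"):
  for x,y in ((467.5,-135),(466,-10.5),(465,114)): print("flange",n,circ(n,i1[n],x,y,22,38).round(1))
E
```

```text
matB top disc [nan nan] knob [ 488.5 -332.9] k-d [nan nan]
matB scene disc [ 483.2 -326. ] knob [ 482.9 -326.2] k-d [-0.3 -0.2]fit.py:15: RuntimeWarning: invalid value encountered in scalar divide
  return np.array([x+bx+(w.sum(1)*F).sum()/w.sum(), y+by+(w.sum(0)*F).sum()/w.sum()])
Traceback (most recent call last):
  File "fit.py", line 13, in circ
    S=np.array([[s(i,j) for j in G] for i in G]); i,j=np.unravel_index(S.argmax(),S.shape); bx,by=G[i],G[j]
                 ~^^^^^
  File "fit.py", line 9, in s
    p=proj(n,P).astype(np.float32); v.append(cv2.remap(g,p[None,:,0],p[None,:,1],cv2.INTER_LINEAR)[0])
      ~~~~^^^^^
  File "h.py", line 9, in proj
    c=camera_info(n); W=np.linalg.inv(c["pose"])
ValueError: time passes only in moves, steps and waits
```

```bash
sed -i 's/-5,40/-20,150/; s/span=6/span=5/' fit.py; sed -i '2a _ci=camera_info\n_C={}\ndef camera_info(n):\n    if n not in _C: _C[n]=_ci(n)\n    return _C[n]' h.py
cat > run.py <<'E'
from fit import *
i0={n:cv2.imread(f"pics/{n}0.png")[:,:,::-1] for n in("top","scene")}
i1={n:capture(n) for n in("top","scene")}
import sys
L=[("matB",i0,(482,-326),4),("matC",i0,(582,-311),4),("matA",i0,(388,-342),4),("seat0",i1,(467.5,-135),50),("seat1",i1,(466,-10.5),50)]
if len(sys.argv)>1: L=L[3:]+[("seat2",i1,(465,114.3),50)]
for nm,I,(x,y),b in L:
  for n in("top","scene"):
    d=circ(n,I[n],x,y,b+20,32); k=circ(n,I[n],x,y,b+60,14); print(nm,n,"disc",d.round(1),"knob",k.round(1),"k-d",(k-d).round(1))
for n in ("top","scene"):
  for x,y in ((467.5,-135),(466,-10.5),(465,114)): print("flange",n,circ(n,i1[n],x,y,22,38).round(1))
E
python3 run.py
```

```text
matB top disc [ 482.1 -325.9] knob [ 487.6 -331.8] k-d [ 5.5 -5.9]
matB scene disc [ 483.6 -326.6] knob [ 483.3 -326.5] k-d [-0.3  0.2]
matC top disc [ 582.2 -310.8] knob [ 587.7 -316.8] k-d [ 5.5 -6. ]
matC scene disc [ 583.7 -311.3] knob [ 583.4 -310.9] k-d [-0.3  0.3]
matA top disc [ 388.3 -342.2] knob [ 382.4 -347.9] k-d [-5.9 -5.6]
matA scene disc [ 391.2 -342.9] knob [ 390.4 -342.3] k-d [-0.8  0.5]
seat0 top disc [ 462.  -135.2] knob [ 469.9 -136.2] k-d [ 7.9 -1. ]
seat0 scene disc [ 467.4 -136.9] knob [ 467.4 -136.7] k-d [0.1 0.2]
seat1 top disc [464.1  -8.3] knob [463.1  -8.1] k-d [-1.   0.2]
seat1 scene disc [465.5 -11.1] knob [465.8 -11.7] k-d [ 0.2 -0.6]
flange top [ 467.8 -134.1]
flange top [465.4 -10.5]
flange top [463.8 114.6]
flange scene [ 471.7 -135.8]
flange scene [467.6 -10.8]
flange scene [464.3 113.8]
```

The scene-camera fits show knob-minus-disc shifts within about 0.6–0.9 mm of the level baseline, so the lean is ≲0.02 rad. Both are fine. The third weight is at about (391,−342) in TCP terms.

Emit:
carry_out(
  rows=[
    [-0.5,-2.3,-20,0],
    [-0.5,-2.3,-55,0],
    [-0.5,-2.3,-90,0],
    [-0.5,-2.3,-115,0],
    [-0.5,-2.3,-124,0],
    [-0.5,-2.3,-127,0],
    [-0.5,-2.3,-127,0],
    [-0.5,-2.3,-127,0],
  ],
)

```text
time: 58.82
tool_pos: [391.9, -343.8, 15.2]
tcp_rot: [-1.466, 1.54, 0.142]
contact_force: [0.2, -0.0, -0.1]
grip_width: 56.1
```

Emit:
carry_out(
  rows=[
    [0,0,0,0],
    [0,0,0,0],
    [0,0,0,0],
    [0,0,0,0],
    [0,0,0,0],
    [0,0,0,0],
    [0,0,0,0],
  ],
  hand=20,
)

```text
time: 59.4
tool_pos: [391.8, -342.9, 15.5]
tcp_rot: [-1.42, 1.54, 0.188]
contact_force: [-0.1, 5.3, 6.1]
grip_width: 27.3
```

Emit:
carry_out(
  rows=[
    [0,0,0,0],
    [0,0,0,0],
    [0,0,0,-7],
    [0,0,0,-14],
    [0,0,0,-21],
    [0,0,0,-28],
    [0,0,0,-35],
    [0,0,0,-42],
    [0,0,0,-49],
    [0,0,0,-56],
    [0,0,0,-63],
    [0,0,0,-70],
    [0,0,0,-77],
    [0,0,0,-84],
    [0,0,0,-90],
    [0,0,0,-90],
    [0,0,0,-90],
  ],
  hand=44,
)

```text
time: 60.82
tool_pos: [391.9, -343.1, 15.4]
tcp_rot: [-1.424, 1.54, -1.383]
contact_force: [0.3, -0.1, -0.4]
grip_width: 44.3
```

Emit:
carry_out(
  rows=[
    [0,0,0,0],
    [0,0,0,0],
    [0,0,0,0],
    [0,0,0,0],
    [0,0,0,0],
    [0,0,0,0],
    [0,0,0,0],
  ],
  hand=20,
)

```text
time: 61.4
tool_pos: [391.5, -343.1, 15.4]
tcp_rot: [-1.441, 1.54, -1.4]
contact_force: [-3.7, -0.8, 1.9]
grip_width: 27.1
```

Emit:
carry_out(
  rows=[
    [0,0,10,0],
    [0,0,40,0],
    [0,0,80,0],
    [0,0,120,0],
    [0,0,120,0],
    [0,0,120,0],
  ],
)

```text
time: 61.9
tool_pos: [392.8, -343.9, 137.9]
tcp_rot: [-1.347, 1.535, -1.306]
contact_force: [-0.3, 0.7, -4.9]
grip_width: 27.1
```

Run:
```python
from h import *
st(); tilt()
```

```text
61.9 [ 392.8 -343.9  137.9] [-1.347  1.535 -1.306] [-0.3  0.7 -4.9] 27.1
xdir [ 0.0093 -0.0343 -0.9994] jaw [0.999 0.041 0.008]
```

Emit:
carry_out(
  rows=[
    [0,20,25,0],
    [0,55,40,0],
    [0,95,40,0],
    [0,135,40,0],
    [0,175,40,0],
    [5,215,40,0],
    [10,255,40,0],
    [15,295,40,0],
    [22,335,40,0],
    [32,375,40,0],
    [45,410,40,0],
    [58,435,40,0],
    [68,450,40,0],
    [72.4,458.7,30,0],
    [72.4,458.7,0,0],
    [72.4,458.7,-30,0],
    [72.4,458.7,-50,0],
    [72.4,458.7,-56,0],
    [72.4,458.7,-56,0],
    [72.4,458.7,-56,0],
  ],
)

```text
time: 63.57
tool_pos: [465.1, 114.4, 81.8]
tcp_rot: [-1.371, 1.535, -1.331]
contact_force: [-0.6, 0.4, -3.4]
grip_width: 27.1
```

Run:
```python
from h import *
st(); tilt()
```

```text
63.57 [465.1 114.4  81.8] [-1.371  1.535 -1.331] [-0.6  0.4 -3.4] 27.1
xdir [ 0.0084 -0.0344 -0.9994] jaw [0.999 0.04  0.007]
```

Emit:
carry_out(
  rows=[
    [0,0.4,-4,0],
    [0,0.4,-8,0],
    [0,0.4,-12,0],
    [0,0.4,-16,0],
    [0,0.4,-18,0],
    [0,0.4,-18,0],
    [0,0.4,-18,0],
  ],
)

```text
time: 64.15
tool_pos: [465.0, 114.8, 63.8]
tcp_rot: [-1.375, 1.535, -1.335]
contact_force: [0.5, -0.7, -3.8]
grip_width: 27.3
```

Emit:
carry_out(
  rows=[
    [0,0,-1,0],
    [0,0,-2,0],
    [0,0,-2.5,0],
    [0,0,-2.5,0],
    [0,0,-2.5,0],
  ],
)

```text
time: 64.57
tool_pos: [465.1, 114.8, 61.3]
tcp_rot: [-1.371, 1.535, -1.331]
contact_force: [-0.1, -0.2, -4.4]
grip_width: 27.4
```

Emit:
carry_out(
  rows=[
    [0,0,-0.5,0],
    [0,0,-0.8,0],
    [0,0,-0.8,0],
  ],
)

```text
time: 64.82
tool_pos: [465.3, 114.8, 61.1]
tcp_rot: [-1.352, 1.535, -1.312]
contact_force: [-2.2, 0.5, 4.9]
grip_width: 27.2
```

Emit:
carry_out(
  rows=[
    [0,0,-0.4,0],
    [0,0,-0.5,0],
    [0,0,-0.5,0],
  ],
)

```text
time: 65.07
tool_pos: [465.3, 114.8, 61.1]
tcp_rot: [-1.344, 1.535, -1.304]
contact_force: [-2.6, 0.2, 6.7]
grip_width: 27.3
```

Contact. Release, rise, and retreat clear to the left.

Emit:
carry_out(
  rows=[
    [0,0,0.3,0],
    [0,0,0.3,0],
    [0,0,0.3,0],
    [0,0,0.3,0],
    [0,0,0.3,0],
    [0,0,0.3,0],
    [0,0,15,0],
    [0,0,35,0],
    [0,0,70,0],
    [0,0,90,0],
    [0,0,90,0],
  ],
  hand=56,
)

```text
time: 65.98
tool_pos: [468.0, 115.2, 155.3]
tcp_rot: [-1.125, 1.533, -1.084]
contact_force: [1.3, -0.4, 0.0]
grip_width: 56.1
```

Emit:
carry_out(
  rows=[
    [-10,35,0,0],
    [-20,75,0,0],
    [-30,115,0,0],
    [-40,155,0,0],
    [-50,195,0,0],
    [-60,225,0,0],
    [-60,235,0,0],
    [-60,235,0,0],
    [-60,235,0,0],
    [-60,235,0,0],
    [-60,235,0,0],
    [-60,235,0,0],
  ],
)

```text
time: 66.98
tool_pos: [408.6, 348.9, 155.4]
tcp_rot: [-1.128, 1.533, -1.09]
contact_force: [0.2, -0.8, 0.3]
grip_width: 56.2
```

```bash
python3 run.py x | grep -v flange | grep scene
python3 - <<'E'
from h import *
st()
im=capture("scene")
a=cv2.resize(im[140:270,215:375,::-1],None,fx=4.6,fy=4.6,interpolation=cv2.INTER_CUBIC)
cv2.imwrite("pics/v11.png",a)
E
```

```text
seat0 scene disc [ 467.3 -136.9] knob [ 467.5 -136.7] k-d [0.2 0.2]
seat1 scene disc [465.6 -11.1] knob [465.8 -11.7] k-d [ 0.3 -0.6]
seat2 scene disc [463.7 115.3] knob [464.  114.8] k-d [ 0.3 -0.4]
67.08 [408.4 349.3 155.4] [-1.121  1.533 -1.083] [-0.7  0.9 -0.6] 55.7
```

View pics/v11.png

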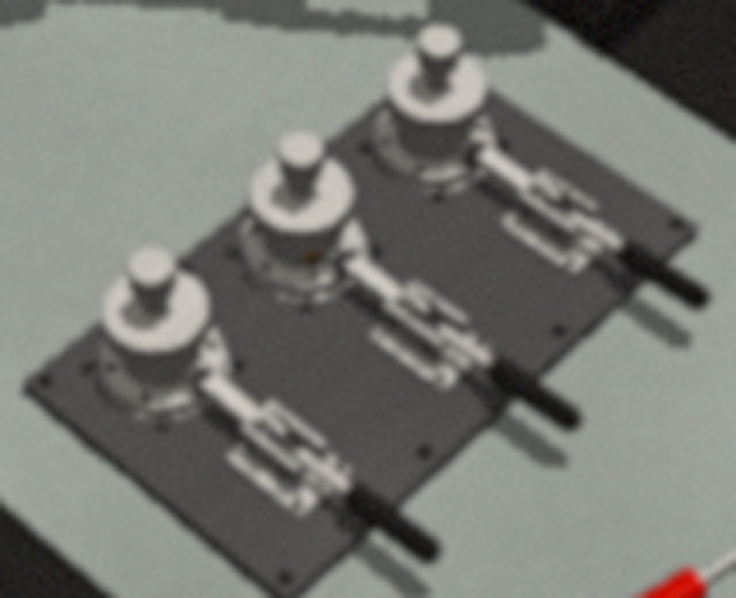

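All three weights stand upright on the domes, with knobs at crop (152,265), (300,150) and (438,40). All clamps are over, and the robot is clear. The fits for seats 0 and 1 have not moved since the last look, so nothing is rocking. Hand in.

```bash
python3 -c "
from plant import *
print(close_job())"
```

```text
the job is handed in; nothing more can be done
None
```

The job is handed in, at about 67 s of the 210 s allowed. All three load cells were seated between their pins and clamped before any weight was lifted. One plain steel weight now stands on each load button. The tape roll, the jar and the red and blue look-alikes were not touched.

**Clamps:** each handle was pushed over to the same hard stop at 16–17 N. The pictures show all three handles down and the pads on the flanges.

**Weights:** the last picture shows all three upright with the robot clear of them. Disc and knob fits in the scene camera put the leans at roughly 0.01–0.03 rad, close to what the fit can resolve. Seats 0 and 1 read the same, within 0.1 mm, in two looks about 9 s apart. Seat 2 was fitted only once.

**Checks that disagreed:**
- **Tool height:** the reported TCP height was about 21–29 mm too low, so I set heights by touch and force.
- **Tool tilt:** the measured tilt crept up to about 0.035 rad over the run. I regripped the weights and two of the cells at 90° to centre them.
- **Seat 1:** that weight probably sits about 1 mm off centre.
- **Top camera:** fits of the disc and knob there were unreliable, so I discarded them. The knobs of the weights on seats 0 and 1 appeared about 2 mm toward −x in that view, which the scene camera did not confirm.

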